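# Straightedge check of salvaged heat sinks

### The arm

A 6-joint arm with a two-finger parallel gripper is mounted at the origin on the work surface. World frame = base frame: x ahead of the robot, y to its left, z up, the work surface at z = 0. Lengths are in mm, angles in degrees, forces in N, time in s.
With the tool pointing down it reaches from about 325 to 850 mm from the base axis. Payload 15.5 kg.
Tool frame: the origin (TCP) lies midway between the tips of the shut fingers; the grasp point (between the pads) lies 19 mm behind it; y points along the fingers, z is the direction in which the jaws open and shut, and the axes are right-handed (so a half turn about y gives the same grasp; the last joint's range is limited). The gripper opens to 91 mm and grips with 3 to 60 N. Pads are 32 mm wide; open, the fingers measure 118 mm over their backs; the gripper's body (76 mm by 178 mm) begins 60 mm behind the grasp point.
Start: joints at [-77.722, 28.281, 77.091, -0, 74.628, -5.472], TCP at [190.544, -595.247, 213.915] pointing down, gripper open.
Joint ranges: [-166.48, 166.48], [-47.26, 123.95], [12.59, 153.08], [-70.14, 250.14], [6.76, 159.57], [-176.63, 176.63]. Speed limits (degrees/s): [108.29, 108.29, 147.25, 172.46, 172.46, 172.46].

### API

Orientations are given as a 3x3 rotation matrix whose columns are the frame's x, y, z axes.
In Python, from bench import r gives the robot as it stands.
- The arm moves only by the shell command python3 -m jog 'ROWS'. ROWS is JSON, a list of rows, each a list of 7 numbers: the shift along the tool's x, y, z in mm, then the turn, a rotation vector about the tool's x, y, z in degrees, then the closure, from 0 (fully open) to 1 (shut). In form: [[x, y, z, rx, ry, rz, gripper], ...]. A call has 1 to 8 rows; each row shifts and turns the commanded pose from where the row before left it, along the tool's axes as they then stand; what a row does not reach is not made up. A row lasts 1/8 s, in which the tool goes at most 62.5 mm and 10.7 degrees, less where a joint would pass 70% of its speed; a pose out of reach is approached as far as the arm can. A call with a gripper value outside its range is refused whole. The fingers move at their own pace and stop on an object; the grip force is fixed at half the most. Time passes only in rows, so rows that do not move let the fingers close. It gives the time, the measured TCP pose, the force and the opening at its end, in the units of the state.
- r.get_state(): the state, without advancing time (a new reading comes with each control period).
- r.camera(name): name is "scene" or "side" or "wrist"; returns (picture, depth): 384x512x3 uint8, red, green, blue; 384x512 float32, mm along the optical axis (not along the pixel's ray), 0 where there is no reading.
- r.camera_model(name): a dict with "intrinsics" (3x3 intrinsics, pixels), "R" (3x3) and "t" (3): a world point X has camera coordinates R X + t; the wrist camera has in their place "T_tool_cam" (4x4, takes a point from camera to tool coordinates, whose origin is the TCP and whose axes are the tool frame's). Camera axes: x right, y down, z forward; pixel columns grow to the right and rows downward; lengths in mm; the calibration is good to about 2 mm. A picture is of the moment at which its call begins: read the wrist's pose just before it. camera_model takes no time and is no camera call.
- r.finish_job(): hands the job in, once; it reports no verdict.
The state is a dict: "t": time; "joint_positions": joint angles; "qd": joint speeds; "effort": joint torques, N m; "position": TCP position; "orientation": TCP orientation; "contact_force": force on the tool from outside, world axes, zero at the start; "wrist_torque": the same for the moment, N m; "opening": opening from 0.0 (shut) to 1.0 (fully open).
Only numpy, scipy, OpenCV 4.12 (cv2) and the standard library are available. Lean on these libraries where they do the work, as an engineer would, in place of code of your own. Each camera call takes 0.05 s, during which the arm holds its last target.

### The job

Check the two or three heat sinks in the row, from left to right as the robot sees them: lay the straightedge along the middle of each face and press firmly down first on its end with the hole, then on its plain end, to find out whether it rocks. Lay the heat sinks on which it does not rock side by side, face up on the floor of the drawer, and leave those on which it rocks, and all other things on the bench, where they are. Put the straightedge back flat on its felt, and when the drawer holds all the true ones push it in until its push-push catch latches and it stays shut when you let go.

Things in the scene. Friction and masses are not known exactly. Their poses are not given: they have to be found in the camera images.
- left_1_mid (a point): Centre of an aluminium heat sink, the LEFT one of the row (left is +y); left_1 or left_2 lies there, the other is absent; the test must show if its face is true or bent. 140 mm long (own x), 46 wide (y), 30 tall, 240 g, fins down, smooth face up (z). Bent: the face's ends lie 4 mm below its middle. This point is on the centre line, 15 mm above the underside and 15 mm below the face, both at the ends.
- left_2_mid (a point): Centre of the heat sink at the LEFT of the row; left_1 or left_2 lies there, the other is absent. Size as left_1; the test must show if its face is true or bent.
- middle_mid (a point): Centre of the heat sink at the MIDDLE of the row. Size as left_1; the test must show if its face is true or bent.
- right_1_mid (a point): Centre of the heat sink at the RIGHT of the row; right_1 or right_2 lies there, the other is absent (or both are: the place may be empty). Size as left_1; the test must show if its face is true or bent.
- right_2_mid (a point): Centre of the heat sink at the RIGHT of the row; right_1 or right_2 lies there, the other is absent (or both are: the place may be empty). Size as left_1; the test must show if its face is true or bent.
- straightedge: Ground steel bar 140 mm long (own x), 20 wide (y), 14 thick (z), 300 g, with a dark 10 mm hanging hole at its +x end. Origin: centre of its underside. Starts on the felt, that way up. On a true face it lies still; on a bent one it rocks over the crest like a see-saw: the pressed end goes down and the other stands about 8 mm higher.
- edge_mid (a point): Centre of the straightedge, half-way up (7 mm above its underside).
- edge_hole (a point): Point on top of the straightedge's hole end, on its centre line, 55 mm from the middle (15 mm in from the tip). Press here, straight down, with 5 N or more.
- edge_plain (a point): Point on top of the straightedge's plain end, 55 mm from the middle on the other side. Press here likewise.
- felt_top (a point): Grey felt, 60 mm (own x) by 190 mm (own y), 3 mm thick, fixed to the bench: the place of the straightedge, which lies along the felt's y. This point is the centre of its top.
- drawer (a joint): How far the drawer stands out, m: 0 at its stop, 0.010 latched, 0.195 fully out; starts at 0.175 to 0.195. Friction 1.5 N; over the last 50 mm a spring pushes back; a push takes 8 to 15 N. Pushed to within 2 mm of the stop and let go, it springs back to 0.010 and stays. Not pushed far enough, or pushed again to the stop, it springs out to about 0.05. Push under 0.1 m/s.
- drawer_floor (a point): Centre of the drawer's inner floor, moves with the drawer, 10 mm above the bench; the drawer slides in along this point's +x. Inside 190 mm (x) by 248 mm (y), side walls 26 mm high; the front (at -x) rises 58 mm above the floor. Drawer of a low grey steel unit whose top is 76 mm above the bench; floor farther from the front than the drawer stands out is under that top.
- drawer_front (a point): Point on the outside of the drawer's plain wooden front (no handle; 280 mm wide, 66 tall, 12 thick), mid-width, 45 mm above the drawer floor, 13 mm below its top edge. Push it in along the drawer's +x.
- meter: Bystander: black multimeter lying flat, 105 x 70 x 36 mm, origin at the centre of its underside. Leave alone.
- reel: Bystander: grey solder reel standing on its flange, 56 mm across, 36 mm tall, origin at the centre of its underside; not always there. Leave alone.
- driver: Bystander: screwdriver, 170 mm long, lying on the bench, origin at its middle. Leave alone.
Mind the look-alikes: they are no part of the job. What is shaped like the part that bears left_2_mid but yellow is not meant.

How it is judged (in metres and radians):
On the way, in this order (a step that is already met when the one before it is completed fails the run):
1. the straightedge lies along the left heat sink and the end with the hole is pressed down (((horizontal distance between edge_mid and left_1_mid below 0.02 m and angle between the x axis of straightedge and the x axis of left_1_mid, either way round below 0.2 rad and z of edge_mid in the frame of left_1_mid between 0.016 and 0.034 m and contact force between straightedge_c0 and left_1 above 2.5 N and contact force between straightedge_c2 and left_1 below 2 N) or (horizontal distance between edge_mid and left_2_mid below 0.02 m and angle between the x axis of straightedge and the x axis of left_2_mid, either way round below 0.2 rad and z of edge_mid in the frame of left_2_mid between 0.016 and 0.034 m and contact force between straightedge_c0 and left_2 above 2.5 N and contact force between straightedge_c2 and left_2 below 2 N))), for 0.1 s.
2. the straightedge lies along the left heat sink and the plain end is pressed down (((horizontal distance between edge_mid and left_1_mid below 0.02 m and angle between the x axis of straightedge and the x axis of left_1_mid, either way round below 0.2 rad and z of edge_mid in the frame of left_1_mid between 0.016 and 0.034 m and contact force between straightedge_c2 and left_1 above 2.5 N and contact force between straightedge_c0 and left_1 below 2 N) or (horizontal distance between edge_mid and left_2_mid below 0.02 m and angle between the x axis of straightedge and the x axis of left_2_mid, either way round below 0.2 rad and z of edge_mid in the frame of left_2_mid between 0.016 and 0.034 m and contact force between straightedge_c2 and left_2 above 2.5 N and contact force between straightedge_c0 and left_2 below 2 N))), for 0.1 s.
3. the straightedge lies along the middle heat sink and the end with the hole is pressed down (horizontal distance between edge_mid and middle_mid below 0.02 m and angle between the x axis of straightedge and the x axis of middle_mid, either way round below 0.2 rad and z of edge_mid in the frame of middle_mid between 0.016 and 0.034 m and contact force between straightedge_c0 and middle above 2.5 N and contact force between straightedge_c2 and middle below 2 N), for 0.1 s.
4. the straightedge lies along the middle heat sink and the plain end is pressed down (horizontal distance between edge_mid and middle_mid below 0.02 m and angle between the x axis of straightedge and the x axis of middle_mid, either way round below 0.2 rad and z of edge_mid in the frame of middle_mid between 0.016 and 0.034 m and contact force between straightedge_c2 and middle above 2.5 N and contact force between straightedge_c0 and middle below 2 N), for 0.1 s.
5. the straightedge lies along the right heat sink and the end with the hole is pressed down (((horizontal distance between edge_mid and right_1_mid below 0.02 m and angle between the x axis of straightedge and the x axis of right_1_mid, either way round below 0.2 rad and z of edge_mid in the frame of right_1_mid between 0.016 and 0.034 m and contact force between straightedge_c0 and right_1 above 2.5 N and contact force between straightedge_c2 and right_1 below 2 N) or (horizontal distance between edge_mid and right_2_mid below 0.02 m and angle between the x axis of straightedge and the x axis of right_2_mid, either way round below 0.2 rad and z of edge_mid in the frame of right_2_mid between 0.016 and 0.034 m and contact force between straightedge_c0 and right_2 above 2.5 N and contact force between straightedge_c2 and right_2 below 2 N))), for 0.1 s.
6. the straightedge lies along the right heat sink and the plain end is pressed down (((horizontal distance between edge_mid and right_1_mid below 0.02 m and angle between the x axis of straightedge and the x axis of right_1_mid, either way round below 0.2 rad and z of edge_mid in the frame of right_1_mid between 0.016 and 0.034 m and contact force between straightedge_c2 and right_1 above 2.5 N and contact force between straightedge_c0 and right_1 below 2 N) or (horizontal distance between edge_mid and right_2_mid below 0.02 m and angle between the x axis of straightedge and the x axis of right_2_mid, either way round below 0.2 rad and z of edge_mid in the frame of right_2_mid between 0.016 and 0.034 m and contact force between straightedge_c2 and right_2 above 2.5 N and contact force between straightedge_c0 and right_2 below 2 N))), for 0.1 s.
7. with every true heat sink in it, the drawer is pushed in to its stop (value of joint drawer below 0.004 m and x of left_1_mid in the frame of drawer_floor between -0.095 and 0.095 m and y of left_1_mid in the frame of drawer_floor between -0.124 and 0.124 m and z of left_1_mid in the frame of drawer_floor between 0.01 and 0.02 m and angle between each of left_1_mid, middle_mid, right_2_mid's own z axis and vertical below 0.15 rad and x of middle_mid in the frame of drawer_floor between -0.095 and 0.095 m and y of middle_mid in the frame of drawer_floor between -0.124 and 0.124 m and z of middle_mid in the frame of drawer_floor between 0.01 and 0.02 m and x of right_2_mid in the frame of drawer_floor between -0.095 and 0.095 m and y of right_2_mid in the frame of drawer_floor between -0.124 and 0.124 m and z of right_2_mid in the frame of drawer_floor between 0.01 and 0.02 m).
At the end, for the whole second after the job is handed in: Every true heat sink present lies face up on the drawer's floor, every bent one present lies on the bench within 10 cm of where it was, the straightedge lies flat on its felt (its centre within 35 mm of the felt's centre), and the drawer is latched (6.5 to 13.5 mm from its stop) (value of joint drawer between 0.0065 and 0.0135 m and not (contact force between the fingers and straightedge above 0.1 N) and horizontal distance between edge_mid and felt_top below 0.035 m and height (world z) of edge_mid below 0.014 m and angle between edge_mid's own z axis and vertical below 0.1 rad and linear speed of straightedge below 0.02 m/s and x of left_1_mid in the frame of drawer_floor between -0.095 and 0.095 m and y of left_1_mid in the frame of drawer_floor between -0.124 and 0.124 m and z of left_1_mid in the frame of drawer_floor between 0.01 and 0.02 m and angle between each of left_1_mid, middle_mid, right_2_mid, left_2_mid, right_1_mid's own z axis and vertical below 0.15 rad and x of middle_mid in the frame of drawer_floor between -0.095 and 0.095 m and y of middle_mid in the frame of drawer_floor between -0.124 and 0.124 m and z of middle_mid in the frame of drawer_floor between 0.01 and 0.02 m and x of right_2_mid in the frame of drawer_floor between -0.095 and 0.095 m and y of right_2_mid in the frame of drawer_floor between -0.124 and 0.124 m and z of right_2_mid in the frame of drawer_floor between 0.01 and 0.02 m and height (world z) of each of left_2_mid, right_1_mid below 0.025 m and distance of each of left_2_mid, right_1_mid from where it was at the start of the episode below 0.1 m); the robot touches nothing.
It fails at once if the multimeter is pushed more than 5 cm aside or tipped over (distance of meter from where it was at the start of the episode above 0.05 m).
It fails at once if the solder reel is pushed more than 5 cm aside or tipped over (distance of reel from where it was at the start of the episode above 0.05 m).
It fails at once if the screwdriver is pushed more than 5 cm aside or tipped over (distance of driver from where it was at the start of the episode above 0.05 m).
Of left_1, left_2 only 1 to 1 are there at a start; the rules pass over those that are not, and their reading is None.
Of right_1, right_2, reel only 1 to 1 are there at a start; the rules pass over those that are not, and their reading is None.
At some moment in a run one of left_1, left_2, middle, right_1, right_2 may be knocked a few centimetres aside while the robot is not near it.
It also fails if it takes over 210 s, if anything falls off the work surface, if the arm or the gripper's body presses on something with over 40 N, if the wrist force passes 120 N, or if a joint passes its speed limit or range.

## Working session

There is one attempt and no reset: what is moved stays moved. The work goes in short steps, Python scripts to look and compute and a shell command to move; the robot and the scene stay as the last step left them, time stands still between calls to the robot, and variables do not carry over. Pictures are saved under pics/ and viewed, and the job is handed in when it is done.

```bash
ls; mkdir -p pics; python3 - <<'E'
from bench import r
import cv2,numpy as np
s=r.get_state();print(s)
for n in("scene","side","wrist"):
    m=r.camera_model(n);print(n,m)
    p,d=r.camera(n);cv2.imwrite(f"pics/{n}0.png",p[:,:,::-1]);np.savez(f"pics/{n}0.npz",p=p,d=d)
E
```

```text
pics
{'t': 0.0, 'joint_positions': array([-7.77216520e+01,  2.83155808e+01,  7.71271857e+01,  3.88798817e-05,
        7.46260828e+01, -5.47419283e+00]), 'qd': array([-0.00808697, -0.09075157, -0.04404018, -0.00821761, -0.03148193,
        0.04979436]), 'effort': array([-1.18878699e-03, -8.78818202e+01, -3.81856585e+01,  7.05081993e-02,
        5.34686039e-02, -1.21695780e-04]), 'position': array([ 190.46602716, -594.8857137 ,  213.33036813]), 'orientation': array([[-9.52382349e-01, -2.54904640e-04,  3.04906209e-01],
       [-3.04906294e-01,  1.17430126e-03, -9.52381632e-01],
       [-1.15285250e-04, -9.99999278e-01, -1.19610582e-03]]), 'contact_force': array([-0.4509581 ,  0.40952477, -0.6931473 ]), 'wrist_torque': array([-0.02216671, -0.03125868,  0.00334397]), 'opening': 0.9975838895329497}
scene {'intrinsics': array([[417.43010923,   0.        , 255.92842673],
       [  0.        , 417.43010923, 189.71264953],
       [  0.        ,   0.        ,   1.        ]]), 'R': array([[-0.66152974,  0.74986004, -0.00939817],
       [ 0.65062789,  0.56766469, -0.50442061],
       [-0.37290985
[... 306 characters left out ...]
.02593157],
       [-0.08506224,  0.53900055, -0.8379993 ],
       [ 0.17742572, -0.81941161, -0.54505479]]), 't': array([ 528.36085915,   98.10318593, 1393.55748937])}
wrist {'intrinsics': array([[269.99747014,   0.        , 260.98330485],
       [  0.        , 269.99747014, 190.66144587],
       [  0.        ,   0.        ,   1.        ]]), 'T_tool_cam': array([[-1.34086987e-04,  9.56127617e-01,  2.92950442e-01,
        -8.36030300e+01],
       [-9.83577801e-04, -2.92950429e-01,  9.56127125e-01,
        -1.69859693e+02],
       [ 9.99999507e-01, -1.59935346e-04,  9.79706739e-04,
         3.24072831e-02],
       [ 0.00000000e+00,  0.00000000e+00,  0.00000000e+00,
         1.00000000e+00]])}
```

View pics/scene0.png

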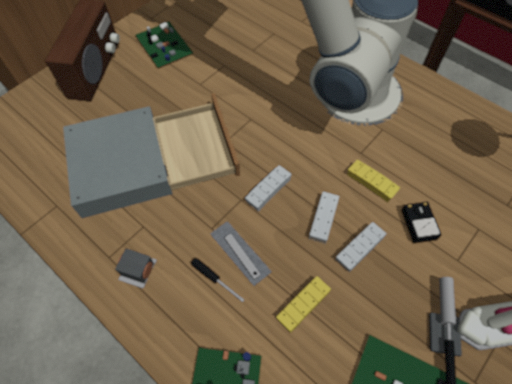

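View pics/side0.png

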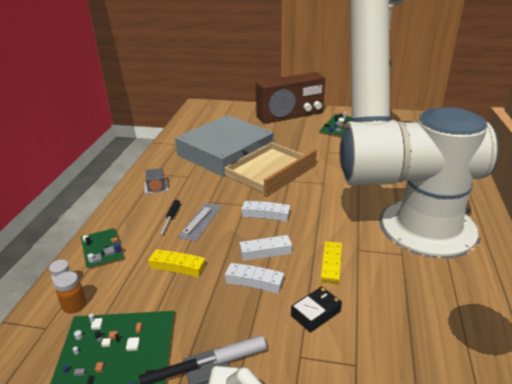

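View pics/wrist0.png

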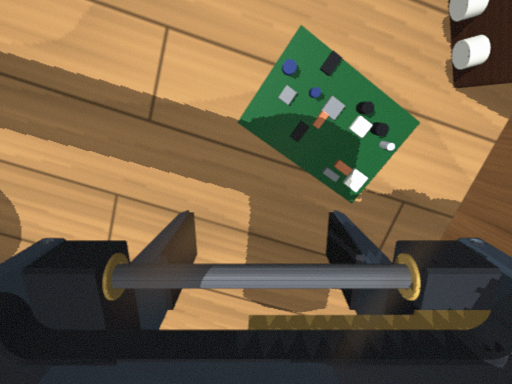

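Candidates: heat sinks are white/grey at scene px (269,187), (324,216) and (361,246). The look-alikes are yellow, at (374,180) and (304,303). The straightedge lies on the felt at (241,253). Next I measure them.

```bash
cat > h.py <<'E'
import numpy as np,cv2
from bench import r
def cloud(n,d,st=None):
    m=r.camera_model(n);K=m["intrinsics"]
    v,u=np.mgrid[0:384,0:512]
    P=np.stack([(u-K[0,2])*d/K[0,0],(v-K[1,2])*d/K[1,1],d],-1)
    if n=="wrist":
        T=m["T_tool_cam"];P=P@T[:3,:3].T+T[:3,3]
        return P@st["orientation"].T+st["position"]
    return (P-m["t"])@m["R"]
def proj(n,X,st=None):
    m=r.camera_model(n);K=m["intrinsics"];X=np.atleast_2d(X)
    if n=="wrist":
        T=m["T_tool_cam"];X=(X-st["position"])@st["orientation"];C=(X-T[:3,3])@T[:3,:3]
    else: C=X@m["R"].T+m["t"]
    q=C@K.T;return q[:,:2]/q[:,2:]
def rect(pts):
    (c,s,a)=cv2.minAreaRect(pts[:,:2].astype(np.float32))
    if s[0]<s[1]: s=(s[1],s[0]);a+=90
    a=(a+90)%180-90
    return np.round(c,1),np.round(s,1),round(a,1)
E
python3 - <<'E'
from h import *
for n in("scene","side"):
    z=np.load(f"pics/{n}0.npz");P=cloud(n,z["d"]);p=z["p"].astype(int)
    hsv=cv2.cvtColor(z["p"],cv2.COLOR_RGB2HSV)
    ok=(z["d"]>0)
    X,Y,Z=P[...,0],P[...,1],P[...,2]
    reg=ok&(X>200)&(X<950)&(abs(Y)<600)
    for nm,lo,hi,sat in(("tops24-36",24,36,None),("edge 12-22",11,23,None)):
        m=reg&(Z>lo)&(Z<hi)
        k,l,st,c=cv2.connectedComponentsWithStats(m.astype(np.uint8))
        for i in range(1,k):
            if st[i,4]>60:
                q=P[l==i]
                print(n,nm,np.round(c[i]),st[i,4],rect(q),"z",np.round(np.percentile(q[:,2],[5,50,95]),1),"rgb",z["p"][l==i].mean(0).round())
E
python3 - <<'E'
import cv2
a=cv2.imread('pics/scene0.png')[100:320,140:460];cv2.imwrite('pics/crop0.png',cv2.resize(a,None,fx=2.5,fy=2.5,interpolation=2))
E
```

```text
scene tops24-36 [182. 112.] 180 (array([ 465.8, -355.1]), array([194.5,  25.9]), -33.1) z [24.6 30.8 35.7] rgb [124. 111.  86.]
scene tops24-36 [373. 179.] 739 (array([276.5, 231.7]), array([146. ,  51.7]), -89.4) z [27.1 32.1 35.3] rgb [172. 160.  77.]
scene tops24-36 [200. 176.] 184 (array([ 591.5, -145.2]), array([193. ,  17.7]), -31.1) z [24.9 31.9 35.8] rgb [134. 120.  94.]
scene tops24-36 [267. 186.] 710 (array([492.3,  21.6]), array([147.1,  48.7]), -0.2) z [27.  32.2 35.4] rgb [161. 165. 167.]
scene tops24-36 [124. 201.] 222 (array([ 793.2, -248. ]), array([259.5,   6.7]), -31.2) z [24.5 30.1 35.7] rgb [69. 75. 74.]
scene tops24-36 [324. 216.] 792 (array([462.8, 197.3]), array([141.8,  46. ]), 22.6) z [26.9 30.1 33.2] rgb [165. 170. 171.]
scene tops24-36 [416. 223.] 279 (array([305.7, 401.4]), array([108.3,  66.1]), 51.0) z [25.6 33.9 35.8] rgb [47. 46. 44.]
scene tops24-36 [360. 245.] 893 (array([469.7, 322.3]), array([147.8,  46.2]), -5.4) z [28.3 32.2 35.1] rgb [161. 165. 167.]
scene tops24-36 [139. 273.] 68 (array([908.2, -59.9]), array([88.5, 44.3]), -24.9) z [25.2 29.6 
[... 4681 characters left out ...]
[687.5, 324.7]), array([149.6,  42.4]), 11.2) z [11.6 17.2 22.4] rgb [186. 157.  11.]
side edge 12-22 [251. 283.] 181 (array([474.3, 346.2]), array([142.4,  12.8]), -2.8) z [11.7 16.6 21.9] rgb [158. 160. 161.]
side edge 12-22 [ 74. 306.] 90 (array([887.8, 495.6]), array([57.8, 25.6]), 42.9) z [11.5 16.9 22.1] rgb [106.  62.  21.]
side edge 12-22 [314. 318.] 174 (array([298.9, 433.2]), array([121.4,  56.3]), 16.1) z [11.5 16.7 21.9] rgb [29. 29. 29.]
side edge 12-22 [123. 332.] 2716 (array([742.5, 560.2]), array([241.8, 136.7]), 13.3) z [11.2 12.6 20.4] rgb [ 65. 104.  71.]
side edge 12-22 [200. 356.] 127 (array([545.4, 583.4]), array([67. , 19.9]), 20.9) z [11.4 12.8 15.2] rgb [97. 96. 94.]
```

View pics/crop0.png

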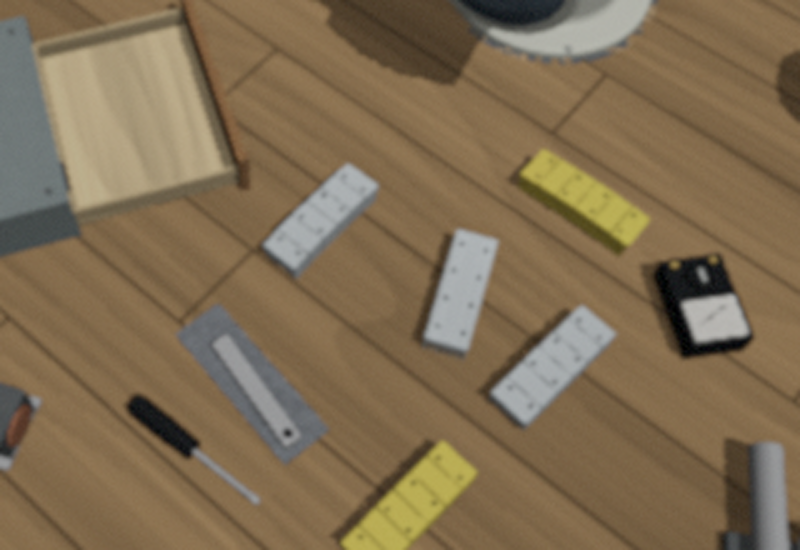

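Three white sinks: left ≈(471,323), middle ≈(464,198) and right ≈(494,21). The straightedge is at ≈(695,103) at 77°, hole toward +y. I'll move above it, then look closely with the wrist camera.

```bash
python3 -m jog '[[-46,0,-34,0,0,0,0],[-46,0,-34,0,0,0,0],[-46,0,-34,0,0,0,0],[-46,0,-34,0,0,0,0],[-46,0,-34,0,0,0,0],[-46,0,-34,0,0,0,0],[-46,0,-34,0,0,0,0],[-46,0,-34,0,0,0,0]]'
python3 -m jog '[[-46,0,-34,0,0,0,0],[-46,0,-34,0,0,0,0],[-46,0,-34,0,0,0,0],[-46,0,-34,0,0,0,0],[-46,0,-34,0,0,0,0],[-46,0,-34,0,0,0,0],[-46,0,-34,0,0,0,0]]'
python3 -m jog '[[0,0,0,0,-10,0,0],[0,0,0,0,-10,0,0],[0,0,0,0,-10,0,0],[0,0,0,0,-10,0,0],[0,0,0,0,-10,0,0],[0,0,0,0,-9.5,0,0],[0,0,0,0,0,0,0]]'
cat >> h.py <<'E'
def plan(xyz,yaw=None,st=None):
    st=st or r.get_state();R=st["orientation"]
    d=R.T@(np.array(xyz,float)-st["position"])
    cy=np.degrees(np.arctan2(R[1,0],R[0,0]))
    out="t %.1f pos %s yaw %.2f F %s open %.3f | shift tool %s"%(st["t"],st["position"].round(1),cy,st["contact_force"].round(1),st["opening"],d.round(1))
    if yaw is not None:
        dy=(yaw-cy+180)%360-180; 
        c,s=np.cos(np.radians(yaw)),np.sin(np.radians(yaw))
        R2=np.array([[c,0,s],[s,0,-c],[0,-1,0]])
        out+=" | ry %.1f then shift %s"%(-dy,(R2.T@(np.array(xyz)-st["position"])).round(1))
    print(out)
def snap(n,f):
    st=r.get_state();p,d=r.camera(n);cv2.imwrite(f"pics/{f}.png",p[:,:,::-1]);np.savez(f"pics/{f}.npz",p=p,d=d)
    return p,d,st,cloud(n,d,st)
def comps(P,d,lo,hi,minpx=60,reg=(200,950,-600,600),show=True):
    m=(d>0)&(P[...,2]>lo)&(P[...,2]<hi)&(P[...,0]>reg[0])&(P[...,0]<reg[1])&(P[...,1]>reg[2])&(P[...,1]<reg[3])
    k,l,s,c=cv2.connectedComponentsWithStats(m.astype(np.uint8));o=[]
    for i in range(1,k):
        if s[i,4]>minpx:
            q=P[l==i];o.append((l==i,q))
            if show: print(c[i].round(),s[i,4],rect(q),"z",np.percentile(q[:,2],[5,50,95]).round(1))
    return o
E
python3 - <<'E'
from h import *
p,d,st,P=snap("wrist","w1")
print(st["position"],st["joint_positions"].round(1),st["contact_force"])
comps(P,d,9,24);comps(P,d,2,6)
E
```

```text
t: 1.15
position: [458.9, -222.4, 213.9]
orientation: [[-0.952, 0.0, 0.305], [-0.305, -0.0, -0.952], [-0.0, -1.0, 0.0]]
contact_force: [0.2, -0.9, 0.4]
opening: 0.998
t: 2.02
position: [693.0, 102.5, 213.7]
orientation: [[-0.952, -0.0, 0.305], [-0.305, -0.0, -0.952], [0.0, -1.0, -0.0]]
contact_force: [2.0, -0.9, -0.3]
opening: 0.998
t: 2.9
position: [692.1, 100.8, 213.6]
orientation: [[-0.222, -0.001, 0.975], [-0.975, -0.0, -0.222], [0.0, -1.0, -0.001]]
contact_force: [-1.4, -0.4, -0.7]
opening: 1.002
[692.06302509 100.79957877 213.6383718 ] [ 3.4 34.5 65.3 -0.  80.2 16.2] [-1.37626464 -0.35156315 -0.66057322]
[420.  26.] 2951 (array([922.5, 241.2]), array([110.5,  57. ]), -55.9) z [11.8 13.3 17.5]
[66. 46.] 537 (array([479.6, 301.5]), array([143.3,  43.8]), 13.3) z [ 9.6 16.6 23.4]
[224.  29.] 438 (array([686.8, 280.9]), array([143.8,   2.2]), -4.4) z [10.  16.7 23.4]
[100. 137.] 384 (array([477.9, 181.3]), array([146.8,  43.6]), 40.6) z [ 9.7 16.8 23.2]
[327. 165.] 1053 (array([784. , 100.7]), array([169.2,  25. ]), -87.0) z [12.7 19.4 23.7]
[262. 165.] 1417 (array([694.3, 102.5]), array([139.3,  20. ]), 76.2) z [14.8 16.  17.3]
[413. 233.] 166 (array([892.7, -42. ]), array([42.7,  4.4]), 17.4) z [ 9.9 16.6 23.2]
[138. 235.] 154 (array([484.2,  45.2]), array([81.8,  1.3]), -0.5) z [10.2 15.8 22.9]
[212. 313.] 512 (array([ 559.2, -116.8]), array([123.6,  12.4]), -36.8) z [ 9.9 16.5 23.2]
[188. 324.] 125 (array([ 511.3, -133.5]), array([49.6, 25.6]), -44.1) z [ 9.   9.5 10.7]
[259. 176.] 1962 (array([687.6,  88.7]), array([189.4,  59.7]), 80.9) z [2.  2.6 3.5]
[425. 225.] 91 (array([915.7, -41.8]), array([45.2, 22.2]), -16.7) z [2.3 3.4 4.7]
[390. 248.] 137 (array([874.3, -68.6]), array([41.8, 31.8]), 23.3) z [2.3 3.3 4.7]
```

View pics/w1.png

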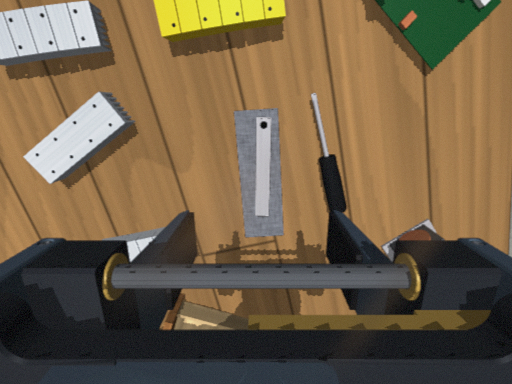

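The straightedge is at (694,102) at 76°, with its hole at pixel (263,125), the +y end. The felt centre is (687.6,88.7). Heights and sizes match the description. Descending to grasp.

```bash
python3 -c "
from h import *
plan([694.3,102.5,5.5],256.2)"
```

```text
t 3.0 pos [692.1 100.8 213.7] yaw -102.97 F [-0.4 -0.3  0.1] open 1.003 | shift tool [ -2.1 208.2   1.9] | ry 0.8 then shift [ -2.1 208.2  -1.7]
```

```bash
sed -i 's/\[c,0,s\],\[s,0,-c\]/[c,0,-s],[s,0,c]/' h.py; python3 -m jog '[[-2,45,2,0,0.8,0,0.3],[0,45,0,0,0,0,0.3],[0,45,0,0,0,0,0.3],[0,40,0,0,0,0,0.3],[0,20,0,0,0,0,0.3],[0,13,0,0,0,0,0.3],[0,0,0,0,0,0,0.3]]'
python3 -c "
from h import *
plan([694.3,102.5,5.5],256.2)"
```

```text
t: 3.82
position: [694.7, 102.4, 6.0]
orientation: [[-0.235, -0.0, 0.972], [-0.972, -0.0, -0.235], [0.0, -1.0, -0.0]]
contact_force: [-0.3, 0.6, -0.3]
opening: 0.702
t 3.8 pos [694.7 102.4   6. ] yaw -103.60 F [-0.3  0.6 -0.3] open 0.702 | shift tool [-0.   0.5 -0.5] | ry 0.2 then shift [-0.   0.5 -0.5]
```

```bash
python3 -m jog '[[0,0,0,0,0,0,1],[0,0,0,0,0,0,1],[0,0,0,0,0,0,1],[0,0,0,0,0,0,1],[0,0,0,0,0,0,1],[0,0,0,0,0,0,1]]'
python3 -m jog '[[0,-20,0,0,0,0,1],[0,-40,0,0,0,0,1],[0,-50,0,0,0,0,1],[0,0,0,0,0,0,1]]'
python3 - <<'E'
from h import *
p,d,st,P=snap("wrist","w2")
plan([471,323,116],174.6)
p,d,st,P=snap("scene","s2")
comps(P,d,24,38,400,(200,950,-100,600))
E
```

```text
t: 4.58
position: [694.6, 102.3, 6.0]
orientation: [[-0.234, 0.0, 0.972], [-0.972, 0.0, -0.234], [-0.0, -1.0, 0.0]]
contact_force: [-1.3, 0.4, 2.6]
opening: 0.217
t: 5.08
position: [697.2, 102.6, 121.4]
orientation: [[-0.234, 0.008, 0.972], [-0.972, 0.001, -0.234], [-0.002, -1.0, 0.008]]
contact_force: [1.0, 0.8, -3.4]
opening: 0.217
t 5.1 pos [695.7 102.4 118.7] yaw -103.55 F [-0.7 -0.3 -3.1] open 0.215 | shift tool [-161.8    1.8 -270.1] | ry 81.9 then shift [ 244.5    2.7 -198.4]
[373. 178.] 769 (array([276.2, 231.6]), array([145.7,  52.3]), 89.6) z [27.3 32.2 35.9]
[324. 216.] 796 (array([461.8, 196.8]), array([143.2,  46. ]), 22.6) z [26.7 29.9 33.3]
[421. 221.] 703 (array([304.2, 403.7]), array([106.1,  72.4]), 49.2) z [28.2 35.5 37.7]
[360. 245.] 930 (array([469. , 322.2]), array([148. ,  46.3]), -5.4) z [28.  32.3 35.9]
[303. 303.] 1152 (array([687.7, 302.6]), array([146.5,  46.5]), -4.8) z [28.4 32.3 35.7]
```

View pics/w2.png

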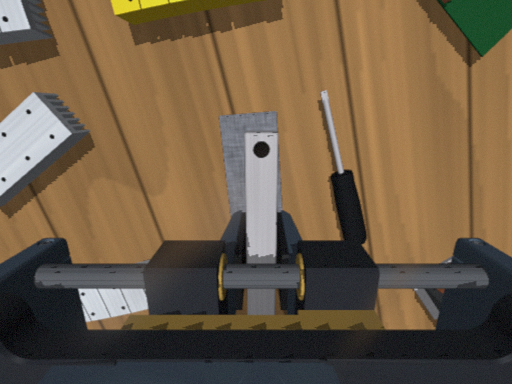

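The bar is held (opening ≈20 mm), with the hole toward tool -x at pixel (262,149). Moving it over the left sink.

```bash
python3 -m jog '[[-27,0,-45,0,0,0,1],[-27,0,-45,0,0,0,1],[-27,0,-45,0,0,0,1],[-27,0,-45,0,0,0,1],[-27,0,-45,0,0,0,1],[-27,0,-45,0,0,0,1]]'
python3 -m jog '[[0,0,0,0,10.25,0,1],[0,0,0,0,10.25,0,1],[0,0,0,0,10.25,0,1],[0,0,0,0,10.25,0,1],[0,0,0,0,10.25,0,1],[0,0,0,0,10.25,0,1],[0,0,0,0,10.25,0,1],[0,0,0,0,10.2,0,1]]'
python3 -m jog '[[0,0,0,0,0,0,1]]'
python3 - <<'E'
from h import *
p,d,st,P=snap("wrist","w3")
comps(P,d,24,38,400,(200,950,-100,600))
plan([471,323,40],174.6)
E
```

```text
t: 5.92
position: [467.9, 323.6, 114.8]
orientation: [[-0.234, -0.002, 0.972], [-0.972, -0.001, -0.234], [0.002, -1.0, -0.002]]
contact_force: [1.4, 1.2, -3.8]
opening: 0.214
t: 6.92
position: [469.1, 322.6, 114.7]
orientation: [[-0.995, -0.002, -0.102], [0.102, -0.001, -0.995], [0.002, -1.0, 0.002]]
contact_force: [-0.4, 0.4, -3.2]
opening: 0.218
t: 7.05
position: [469.3, 322.6, 114.9]
orientation: [[-0.995, -0.002, -0.095], [0.095, -0.001, -0.995], [0.002, -1.0, 0.001]]
contact_force: [-0.4, 0.2, -2.7]
opening: 0.215
[260.  14.] 1571 (array([626.5, 308.3]), array([46. , 19.9]), 85.4) z [28.1 29.8 31.3]
[384. 183.] 6518 (array([463.8, 198.1]), array([141.1,  46.7]), 22.5) z [27.8 29.  30.1]
[259. 155.] 1802 (array([498.6, 320.8]), array([89.2, 46.2]), -5.6) z [28.6 31.2 33.3]
[ 35. 218.] 1229 (array([463.3, 549.3]), array([109.5,   7.1]), 31.2) z [25.1 31.9 37.4]
t 7.1 pos [469.5 322.7 115.1] yaw 174.73 F [ 0.1 -0.3 -3. ] open 0.219 | shift tool [-1.6 75.1 -0.5] | ry 0.1 then shift [-1.5 75.1 -0.4]
```

View pics/w3.png

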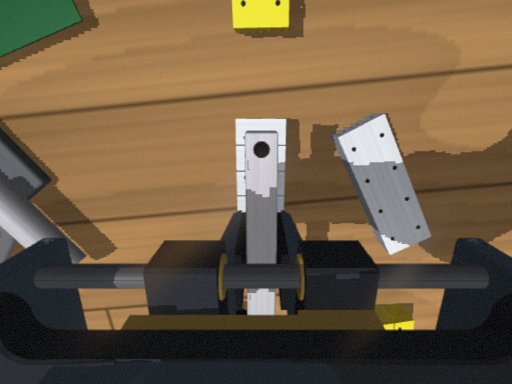

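```bash
python3 -m jog '[[-2.5,30,-0.5,0,0,0,1],[0,30,0,0,0,0,1],[0,13,0,0,0,0,1],[0,0,0,0,0,0,1]]'
python3 -m jog '[[0,2,0,0,0,0,1],[0,1,0,0,0,0,1],[0,0,0,0,0,0,1]]'
```

```text
t: 7.6
position: [472.1, 323.1, 42.3]
orientation: [[-0.996, -0.002, -0.094], [0.094, -0.001, -0.996], [0.001, -1.0, 0.001]]
contact_force: [0.4, -0.0, -2.6]
opening: 0.216
t: 7.98
position: [472.8, 323.5, 40.4]
orientation: [[-0.995, 0.001, -0.096], [0.096, 0.0, -0.995], [-0.001, -1.0, -0.0]]
contact_force: [0.0, 0.3, -3.1]
opening: 0.216
```

```bash
python3 -m jog '[[0,1.5,0,0,0,0,1],[0,0,0,0,0,0,1]]'
python3 -m jog '[[0,1.5,0,0,0,0,1],[0,0,0,0,0,0,1]]'
```

```text
t: 8.22
position: [472.6, 323.3, 38.4]
orientation: [[-0.995, -0.0, -0.096], [0.096, -0.0, -0.995], [0.0, -1.0, 0.0]]
contact_force: [0.4, -0.4, -3.5]
opening: 0.217
t: 8.48
position: [472.7, 323.4, 36.9]
orientation: [[-0.995, 0.0, -0.096], [0.096, 0.0, -0.995], [-0.0, -1.0, -0.0]]
contact_force: [-0.3, 0.4, -2.4]
opening: 0.216
```

```bash
python3 -m jog '[[0,1,0,0,0,0,1],[0,0,0,0,0,0,1]]'
python3 -m jog '[[0,0.7,0,0,0,0,1],[0,0,0,0,0,0,1]]'
```

```text
t: 8.72
position: [472.7, 323.5, 36.6]
orientation: [[-0.995, 0.001, -0.096], [0.096, 0.0, -0.995], [-0.0, -1.0, -0.0]]
contact_force: [-2.7, -1.9, 12.2]
opening: 0.217
t: 8.98
position: [472.8, 323.5, 36.5]
orientation: [[-0.995, 0.001, -0.096], [0.096, 0.001, -0.995], [-0.001, -1.0, -0.001]]
contact_force: [-6.1, -3.5, 24.1]
opening: 0.218
```

Contact at z≈36.6, so the underside is at 33.6 mm. That suggests a 34 mm crest. Releasing, then pressing.

```bash
python3 -m jog '[[0,-1.7,0,0,0,0,1],[0,0,0,0,0,0,0.5],[0,0,0,0,0,0,0.5],[0,0,0,0,0,0,0.5],[0,-20,0,0,0,0,0.5],[0,-20,0,0,0,0,1],[0,0,0,0,0,0,1],[0,0,0,0,0,0,1]]'
python3 - <<'E'
from h import *
p,d,st,P=snap("side","sd4")
for c in comps(P,d,38,60,50,(380,560,230,420)):
    q=c[1]
p,d,st,P=snap("wrist","w4")
plan([0,0,0])
comps(P,d,38,60,50,(380,570,230,420))
E
```

```text
t: 9.98
position: [472.3, 323.2, 76.4]
orientation: [[-0.995, -0.001, -0.096], [0.096, -0.0, -0.995], [0.0, -1.0, 0.0]]
contact_force: [-0.4, 0.5, 0.4]
opening: 0.205
[254. 270.] 386 (array([475. , 325.4]), array([139.9,  29.4]), -8.6) z [39.2 44.7 47.9]
t 10.1 pos [472.2 323.1  76.1] yaw 174.50 F [-0.3  0.2  0.1] open 0.118 | shift tool [439.   76.8 366.9]
[260. 191.] 3353 (array([487.5, 322. ]), array([111.8,  19.9]), -5.1) z [43.8 45.9 48.3]
[260. 290.] 113 (array([406.9, 330.1]), array([19. ,  5.5]), 83.2) z [48.6 49.5 50.4]
```

View pics/w4.png

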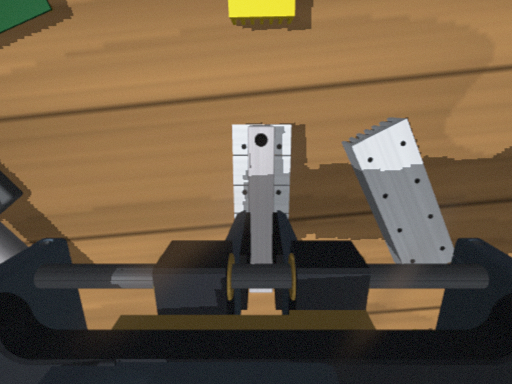

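Bar lies on the sink, hole end low (44), plain end high (50): it has tipped, so it rocks. Pressing the hole end.

```bash
python3 -m jog '[[-27,0,0,0,0,0,1],[-27,0,0,0,0,0,1],[0,15,0,0,0,0,1],[0,12,0,0,0,0,1],[0,0,0,0,0,0,1]]'
python3 -m jog '[[0,2,0,0,0,0,1],[0,0.5,0,0,0,0,1],[0,0,0,0,0,0,1]]'
```

```text
t: 10.7
position: [524.7, 317.8, 48.4]
orientation: [[-0.995, -0.003, -0.095], [0.095, -0.001, -0.995], [0.003, -1.0, 0.002]]
contact_force: [-0.1, 0.3, 0.5]
opening: 0.007
t: 11.08
position: [526.4, 318.3, 47.7]
orientation: [[-0.995, 0.0, -0.096], [0.096, 0.0, -0.995], [-0.0, -1.0, -0.0]]
contact_force: [-0.1, 0.2, 0.4]
opening: 0.004
```

```bash
python3 -m jog '[[0,2,0,0,0,0,1],[0,0,0,0,0,0,1]]'
python3 -m jog '[[0,1,0,0,0,0,1],[0,0,0,0,0,0,1]]'
python3 -m jog '[[0,1,0,0,0,0,1],[0,0,0,0,0,0,1]]'
```

```text
t: 11.32
position: [526.6, 318.3, 45.8]
orientation: [[-0.995, 0.001, -0.096], [0.096, 0.0, -0.995], [-0.001, -1.0, -0.0]]
contact_force: [0.3, -0.8, 5.4]
opening: 0.005
t: 11.58
position: [526.7, 318.4, 45.6]
orientation: [[-0.995, 0.001, -0.096], [0.096, 0.001, -0.995], [-0.001, -1.0, -0.001]]
contact_force: [-3.4, -0.8, 18.0]
opening: 0.004
t: 11.82
position: [526.7, 318.5, 45.3]
orientation: [[-0.995, 0.001, -0.096], [0.096, 0.001, -0.995], [-0.001, -1.0, -0.001]]
contact_force: [-7.8, -3.5, 31.5]
opening: 0.005
```

```bash
python3 - <<'E'
from h import *
p,d,st,P=snap("side","sd5")
q=comps(P,d,38,62,50,(380,560,230,420))[0][1]
u=(q[:,0]-473)*.995-(q[:,1]-323)*.096
for lo in range(-70,70,20):
    k=(u>lo)&(u<lo+20); print(lo,k.sum(),np.percentile(q[k,2],[50,90]).round(1) if k.sum() else '')
E
python3 -m jog '[[0,-10,0,0,0,0,1],[0,-17,0,0,0,0,1],[55,0,0,0,0,0,1],[55,0,0,0,0,0,1],[0,11,0,0,0,0,1],[0,0,0,0,0,0,1]]'
```

```text
[255. 270.] 378 (array([475.4, 325.2]), array([141.9,  24.3]), -5.7) z [39.3 45.5 52.2]
-70 63 [46.7 50. ]
-50 62 [47.1 48.9]
-30 56 [45.9 48. ]
-10 55 [44.7 46.4]
10 53 [43.5 45.7]
30 55 [44.3 56.1]
50 29 [44.3 52.8]
t: 12.62
position: [417.2, 328.9, 59.6]
orientation: [[-0.995, 0.0, -0.095], [0.095, 0.0, -0.995], [-0.0, -1.0, -0.0]]
contact_force: [-0.3, -0.3, 0.8]
opening: 0.009
```

```bash
python3 -m jog '[[0,5,0,0,0,0,1],[0,3,0,0,0,0,1],[0,2,0,0,0,0,1],[0,2,0,0,0,0,1],[0,1,0,0,0,0,1],[0,0,0,0,0,0,1]]'
python3 -m jog '[[0,1,0,0,0,0,1],[0,0,0,0,0,0,1]]'
python3 -m jog '[[0,1,0,0,0,0,1],[0,0,0,0,0,0,1]]'
```

```text
t: 13.38
position: [416.9, 328.7, 46.4]
orientation: [[-0.995, -0.0, -0.096], [0.096, -0.0, -0.995], [0.0, -1.0, 0.0]]
contact_force: [0.2, -0.1, 0.7]
opening: 0.006
t: 13.62
position: [416.9, 328.8, 45.8]
orientation: [[-0.995, 0.0, -0.096], [0.096, 0.0, -0.995], [-0.0, -1.0, -0.0]]
contact_force: [-1.8, -2.1, 8.9]
opening: 0.007
t: 13.88
position: [417.0, 328.9, 45.5]
orientation: [[-0.995, 0.001, -0.096], [0.096, 0.001, -0.995], [-0.001, -1.0, -0.001]]
contact_force: [-5.4, -3.5, 25.8]
opening: 0.008
```

Both ends went down to ~45.5 with the other end up, so the left sink is bent. Now regrasping the bar.

```bash
python3 -m jog '[[0,-10,0,0,0,0,1],[0,-22,0,0,0,0,0.5],[-28,0,0,0,0,0,0.5],[-28,0,0,0,0,0,0.5],[0,0,0,0,0,0,0.5]]'
python3 - <<'E'
from h import *
p,d,st,P=snap("wrist","w6")
plan([0,0,0])
comps(P,d,38,60,50,(380,570,230,420))
comps(P,d,24,36,400,(380,570,0,420))
E
```

```text
t: 14.5
position: [474.5, 323.3, 76.7]
orientation: [[-0.995, 0.002, -0.097], [0.097, 0.001, -0.995], [-0.001, -1.0, -0.001]]
contact_force: [-1.3, 0.4, 0.8]
opening: 0.412
t 14.6 pos [473.  323.2  76.4] yaw 174.45 F [ 0.2 -0.7 -0.3] open 0.456 | shift tool [439.5  76.3 367.4]
[261. 195.] 3409 (array([488.5, 322.1]), array([109.7,  20. ]), -5.5) z [43.2 45.7 48.5]
[261. 291.] 160 (array([408.4, 329.6]), array([19.1,  7.3]), 82.7) z [49.3 50.1 51.1]
[403. 196.] 8061 (array([463.8, 198. ]), array([141.1,  47. ]), 22.6) z [27.8 29.1 30.1]
[262. 142.] 939 (array([531.8, 317.1]), array([45.7, 22.7]), 83.4) z [28.5 29.9 31.3]
[241. 209.] 1484 (array([472.9, 340.4]), array([96.5, 12. ]), -5.7) z [30.6 32.2 33.5]
[281. 209.] 1583 (array([469.6, 306.8]), array([96.7, 12.8]), -5.6) z [30.6 32.2 33.5]
```

View pics/w6.png

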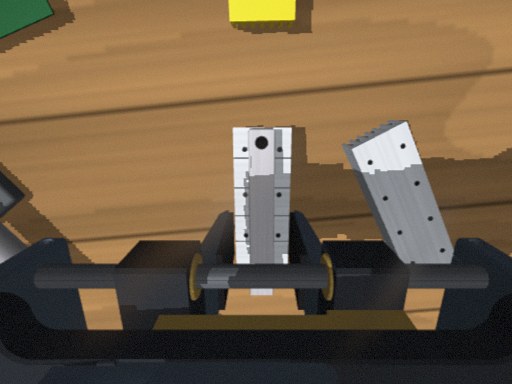

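```bash
python3 -m jog '[[0,20,0,0,0,-3.3,0.5],[0,15,0,0,0,0,0.5],[0,4,0,0,0,0,0.5],[0,0,0,0,0,0,1],[0,0,0,0,0,0,1],[0,0,0,0,0,0,1],[0,0,0,0,0,0,1],[0,0,0,0,0,0,1]]'
python3 -m jog '[[0,-20,0,0,0,0,1],[0,-30,0,0,0,3.3,1],[0,-30,0,0,0,0,1],[0,0,0,0,0,0,1]]'
python3 - <<'E'
from h import *
p,d,st,P=snap("wrist","w7")
st=r.get_state();print(st["orientation"].round(3))
plan([463.8,198,100],202.6)
E
```

```text
t: 15.55
position: [471.7, 323.6, 37.9]
orientation: [[-0.994, -0.057, -0.096], [0.096, 0.006, -0.995], [0.057, -0.998, -0.0]]
contact_force: [-0.3, 0.1, 6.8]
opening: 0.217
t: 16.05
position: [475.3, 323.8, 119.2]
orientation: [[-0.995, 0.003, -0.096], [0.096, 0.002, -0.995], [-0.003, -1.0, -0.002]]
contact_force: [0.7, 0.6, -3.4]
opening: 0.216
[[-0.995  0.001 -0.096]
 [ 0.096  0.001 -0.995]
 [-0.001 -1.    -0.001]]
t 16.1 pos [474.6 323.3 117.7] yaw 174.50 F [-0.2  0.2 -3.1] open 0.216 | shift tool [ -1.2  17.6 125.8] | ry -28.1 then shift [ 58.2  17.7 111.5]
```

View pics/w7.png

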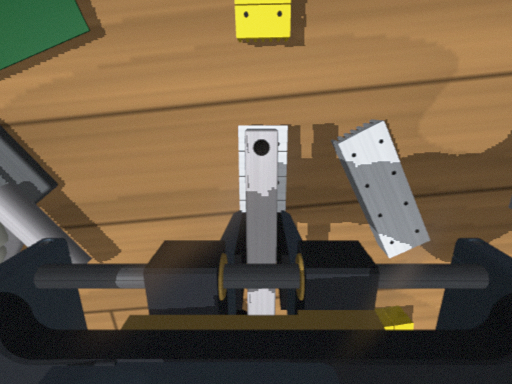

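```bash
python3 -m jog '[[0,0,42,0,-9.4,0,1],[0,0,0,0,-9.4,0,1],[0,0,0,0,-9.3,0,1],[0,0,0,0,0,0,1]]'
cat >> h.py <<'E'
def heldbar(d):
    m=r.camera_model("wrist");K=m["intrinsics"];T=m["T_tool_cam"]
    v,u=np.mgrid[0:384,0:512]
    P=np.stack([(u-K[0,2])*d/K[0,0],(v-K[1,2])*d/K[1,1],d],-1)@T[:3,:3].T+T[:3,3]
    k=(d>0)&(v<225)&(v>105)&(abs(P[...,2])<14)&(P[...,1]>-35)&(P[...,1]<15)&(P[...,0]<-15)
    q=P[k];A=np.polyfit(q[:,0],q[:,1],1)
    c=rect(q[:,[0,2]])
    print("held bar: tip tool x %.1f, z mean %.1f, top y=%.1f slope %.2f deg"%(np.percentile(q[:,0],.5),np.median(q[:,2]),A[1],np.degrees(np.arctan(A[0]))),c)
E
python3 - <<'E'
from h import *
p,d,st,P=snap("wrist","w8")
heldbar(d); heldbar(np.load('pics/w3.npz')['d'])
comps(P,d,24,36,400,(300,570,0,420))
plan([463.8,198,45],202.6)
E
```

```text
t: 16.6
position: [469.8, 281.0, 116.1]
orientation: [[-0.924, -0.002, 0.383], [-0.383, -0.001, -0.924], [0.002, -1.0, 0.0]]
contact_force: [0.7, -0.3, -3.6]
opening: 0.214
held bar: tip tool x -71.6, z mean -0.4, top y=-9.8 slope -0.73 deg (array([-43.4,   0. ]), array([56.7, 27.9]), -0.1)
held bar: tip tool x -70.4, z mean 0.2, top y=-10.3 slope -0.49 deg (array([-42.8,  -0.1]), array([55.5, 27.9]), 0.2)
[219. 175.] 5845 (array([470.6, 323.6]), array([146.1,  46. ]), -5.5) z [28.8 31.8 33.5]
[334. 200.] 3609 (array([490.6, 209.4]), array([82.2, 46.6]), 22.6) z [27.9 29.1 30.1]
[501. 230.] 992 (array([530.5,  37.9]), array([65.5, 31.8]), 35.5) z [25.3 31.6 33.4]
[107. 252.] 432 (array([344.3, 409.7]), array([39.3, 17.6]), 50.3) z [25.  32.8 35.6]
[126. 294.] 555 (array([309.6, 378.6]), array([60.2, 19.2]), -89.4) z [29.7 34.6 35.6]
t 16.6 pos [469.9 281.1 116.3] yaw -157.62 F [-0.3 -0.3 -2.4] open 0.215 | shift tool [37.1 71.4 74.5] | ry -0.2 then shift [37.6 71.3 74.4]
```

```bash
python3 -m jog '[[18.5,0,37.2,0,0,0,1],[18.5,0,37.2,0,0,0,1],[0,35,0,0,0,0,1],[0,35,0,0,0,0,1],[0,5,0,0,0,0,1],[0,0,0,0,0,0,1]]'
python3 - <<'E'
from h import *
p,d,st,P=snap("wrist","w9")
comps(P,d,24,36,400,(300,570,0,420))
plan([463.8,198,36],202.6)
E
```

```text
t: 17.4
position: [464.8, 198.6, 42.6]
orientation: [[-0.924, -0.0, 0.383], [-0.383, -0.0, -0.924], [0.0, -1.0, -0.0]]
contact_force: [0.9, 0.1, -1.4]
opening: 0.216
[ 99. 141.] 15487 (array([470.3, 323.5]), array([146.8,  47.6]), -5.5) z [28.4 31.5 33.3]
[236. 171.] 1333 (array([493.2, 229. ]), array([62. , 11.6]), 22.5) z [27.9 29.  30.1]
[285. 171.] 1374 (array([506.1, 197.2]), array([62.4, 11.9]), 22.5) z [28.  29.1 30.1]
[498. 223.] 1500 (array([533.2,  39.6]), array([57.8, 29.3]), 34.1) z [24.9 31.3 33. ]
[427. 312.] 853 (array([446.6,  37.8]), array([49.6, 19. ]), 0.1) z [24.9 30.1 32.3]
t 17.4 pos [465.2 198.7  43.1] yaw -157.46 F [-0.3  0.4 -2.8] open 0.219 | shift tool [1.6 7.1 0.1] | ry -0.1 then shift [1.6 7.1 0.1]
```

```bash
python3 -m jog '[[1.5,4,0,0,0,0,1],[0,4,0,0,0,0,1],[0,0,0,0,0,0,1]]'
python3 -m jog '[[0,1.5,0,0,0,0,1],[0,0,0,0,0,0,1]]'
python3 -m jog '[[0,1,0,0,0,0,1],[0,0,0,0,0,0,1]]'
```

```text
t: 17.82
position: [463.6, 198.0, 34.5]
orientation: [[-0.923, 0.0, 0.384], [-0.384, 0.0, -0.923], [-0.0, -1.0, 0.0]]
contact_force: [0.2, 1.1, 0.5]
opening: 0.217
t: 18.08
position: [463.7, 198.0, 33.8]
orientation: [[-0.923, 0.001, 0.384], [-0.384, 0.0, -0.923], [-0.001, -1.0, 0.0]]
contact_force: [-3.8, -0.5, 20.6]
opening: 0.216
t: 18.32
position: [463.9, 198.1, 33.4]
orientation: [[-0.923, 0.002, 0.384], [-0.384, 0.001, -0.923], [-0.002, -1.0, 0.0]]
contact_force: [-6.5, -0.7, 33.5]
opening: 0.213
```

```bash
python3 -m jog '[[0,-2,0,0,0,0,1],[0,0,0,0,0,0,0.5],[0,0,0,0,0,0,0.5],[0,0,0,0,0,0,0.5],[0,-20,0,0,0,0,0.5],[0,-20,0,0,0,0,1],[-27,0,0,0,0,0,1],[-27,0,0,0,0,0,1]]'
python3 -m jog '[[0,10,0,0,0,0,1],[0,10,0,0,0,0,1],[0,0,0,0,0,0,1]]'
python3 - <<'E'
from h import *
p,d,st,P=snap("side","sd10")
q=comps(P,d,36,55,50,(380,560,130,270))[0][1]
u=(q[:,0]-464)*.923+(q[:,1]-198)*.384
for lo in range(-70,70,20):
    k=(u>lo)&(u<lo+20); print(lo,k.sum(),np.percentile(q[k,2],[50,90]).round(1) if k.sum() else '')
plan([0,0,0])
E
```

```text
t: 19.32
position: [514.0, 218.9, 74.2]
orientation: [[-0.923, 0.0, 0.384], [-0.384, 0.0, -0.923], [-0.0, -1.0, 0.0]]
contact_force: [-0.6, 0.0, 0.2]
opening: 0.202
t: 19.7
position: [511.7, 218.1, 52.7]
orientation: [[-0.923, -0.003, 0.384], [-0.384, -0.001, -0.923], [0.003, -1.0, -0.0]]
contact_force: [0.1, -0.5, 1.0]
opening: 0.005
[264. 240.] 286 (array([466.5, 200.6]), array([139.2,  27.1]), 25.1) z [37.1 40.6 49.2]
-70 32 [40.  43.2]
-50 39 [40.5 43. ]
-30 41 [40.5 42.5]
-10 39 [41.1 42.8]
10 43 [40.5 42.5]
30 40 [40.5 51.9]
50 46 [41.7 53.2]
t 19.8 pos [512.2 218.3  53.3] yaw -157.40 F [ 0.5 -0.4 -0.5] open 0.004 | shift tool [556.6  54.3   4.7]
```

View pics/sd10.png

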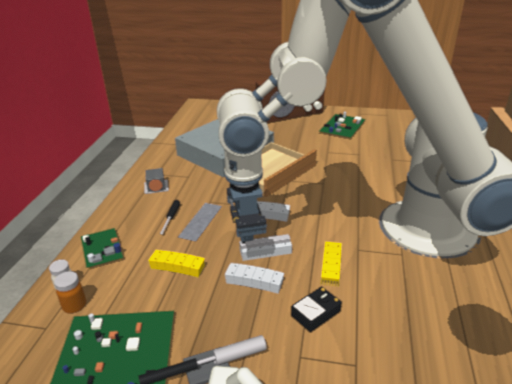

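Bar lies level on the middle sink (gripper at px (248,215) above its hole end). Press.

```bash
python3 -m jog '[[0,4,0,0,0,0,1],[0,3,0,0,0,0,1],[0,0,0,0,0,0,1]]'
python3 -m jog '[[0,1,0,0,0,0,1],[0,0,0,0,0,0,1]]'
python3 -m jog '[[0,1,0,0,0,0,1],[0,0,0,0,0,0,1]]'
```

```text
t: 20.12
position: [513.1, 218.6, 46.7]
orientation: [[-0.923, -0.0, 0.384], [-0.384, -0.0, -0.923], [0.0, -1.0, -0.0]]
contact_force: [-0.7, 0.0, -0.2]
opening: 0.008
t: 20.38
position: [513.3, 218.7, 45.9]
orientation: [[-0.923, 0.0, 0.384], [-0.384, 0.0, -0.923], [-0.0, -1.0, -0.0]]
contact_force: [1.0, 0.3, 0.9]
opening: 0.008
t: 20.62
position: [513.3, 218.6, 44.8]
orientation: [[-0.923, -0.0, 0.384], [-0.384, 0.0, -0.923], [0.0, -1.0, -0.0]]
contact_force: [-0.4, -0.5, 0.9]
opening: 0.007
```

```bash
python3 -m jog '[[0,1,0,0,0,0,1],[0,0,0,0,0,0,1]]'
python3 -m jog '[[0,1,0,0,0,0,1],[0,0,0,0,0,0,1]]'
```

```text
t: 20.88
position: [513.3, 218.7, 44.3]
orientation: [[-0.923, 0.0, 0.384], [-0.384, 0.0, -0.923], [-0.0, -1.0, 0.0]]
contact_force: [-1.7, -0.1, 9.2]
opening: 0.001
t: 21.12
position: [513.4, 218.7, 44.2]
orientation: [[-0.923, 0.001, 0.384], [-0.384, 0.0, -0.923], [-0.001, -1.0, 0.0]]
contact_force: [-6.7, -3.0, 28.1]
opening: 0.005
```

```bash
python3 -m jog '[[0,-10,0,0,0,0,1],[0,-12,0,0,0,0,1],[54,0,0,0,0,0,1],[54,0,0,0,0,0,1],[0,8,0,0,0,0,1],[0,6,0,0,0,0,1],[0,4,0,0,0,0,1],[0,0,0,0,0,0,1]]'
python3 -m jog '[[0,1,0,0,0,0,1],[0,0,0,0,0,0,1]]'
```

```text
t: 22.12
position: [414.2, 177.3, 46.5]
orientation: [[-0.923, -0.0, 0.384], [-0.384, 0.0, -0.923], [0.0, -1.0, -0.0]]
contact_force: [-0.3, 0.8, -0.2]
opening: 0.004
t: 22.38
position: [413.7, 177.2, 45.9]
orientation: [[-0.923, 0.0, 0.384], [-0.384, 0.0, -0.923], [-0.0, -1.0, 0.0]]
contact_force: [0.2, -0.1, -0.2]
opening: 0.004
```

```bash
python3 -m jog '[[0,1.5,0,0,0,0,1],[0,0,0,0,0,0,1]]'
python3 -m jog '[[0,1,0,0,0,0,1],[0,0,0,0,0,0,1]]'
python3 -m jog '[[0,0.7,0,0,0,0,1],[0,0,0,0,0,0,1]]'
```

```text
t: 22.62
position: [413.6, 177.1, 44.3]
orientation: [[-0.923, 0.0, 0.384], [-0.384, 0.0, -0.923], [-0.0, -1.0, -0.0]]
contact_force: [0.5, -0.6, 0.2]
opening: 0.004
t: 22.88
position: [413.6, 177.2, 44.2]
orientation: [[-0.923, 0.001, 0.384], [-0.384, 0.0, -0.923], [-0.001, -1.0, 0.0]]
contact_force: [-4.1, -2.8, 27.6]
opening: 0.006
t: 23.12
position: [413.6, 177.2, 44.1]
orientation: [[-0.923, 0.001, 0.384], [-0.384, 0.0, -0.923], [-0.001, -1.0, 0.0]]
contact_force: [-8.6, -2.9, 46.5]
opening: 0.005
```

Middle holds at 44.2 at both ends, so it is true. Regrasping.

```bash
python3 -m jog '[[0,-12,0,0,0,0,1],[0,-20,0,0,0,0,0.5],[-27,0,0,0,0,0,0.5],[-27,0,0,0,0,0,0.5],[0,0,0,0,0,0,0.5]]'
python3 - <<'E'
from h import *
p,d,st,P=snap("wrist","w11")
comps(P,d,37,50,100,(380,570,130,270))
comps(P,d,24,36,400,(380,570,-50,420))
plan([463.8,198,33.5],202.6)
E
```

```text
t: 23.75
position: [465.2, 198.5, 74.8]
orientation: [[-0.923, 0.002, 0.384], [-0.384, 0.001, -0.923], [-0.002, -1.0, 0.0]]
contact_force: [-0.2, 0.5, 0.5]
opening: 0.409
[260. 194.] 3423 (array([477.3, 203.8]), array([112.8,  20. ]), 22.5) z [42. 43. 44.]
[122. 138.] 11240 (array([470.6, 323.4]), array([146.1,  47.1]), -5.6) z [28.5 31.6 33.4]
[240. 194.] 1996 (array([466.1, 217.4]), array([121. ,  12.5]), 22.4) z [28.  29.  30.1]
[280. 193.] 1991 (array([479.4, 186.4]), array([120.3,  12.5]), 22.6) z [27.9 29.1 30.1]
[472. 217.] 4295 (array([518.8,  21.7]), array([95.6, 49.7]), -0.6) z [26.1 31.4 33.5]
[423. 302.] 1064 (array([435.6,  20. ]), array([42.4, 34.3]), 25.3) z [28.9 30.5 32.2]
t 23.8 pos [463.6 198.   74.6] yaw -157.39 F [-1.1  0.   0.3] open 0.454 | shift tool [-0.2 41.1  0.1] | ry 0.0 then shift [-0.2 41.1  0.1]
```

```bash
python3 -m jog '[[0,20,0,0,0,0,0.5],[0,16,0,0,0,0,0.5],[0,5,0,0,0,0,0.5],[0,0,0,0,0,0,1],[0,0,0,0,0,0,1],[0,0,0,0,0,0,1],[0,0,0,0,0,0,1],[0,0,0,0,0,0,1]]'
python3 -m jog '[[0,-20,0,0,0,0,1],[0,-30,0,0,0,0,1],[0,-30,0,0,0,0,1],[0,0,0,0,0,0,1]]'
python3 - <<'E'
from h import *
p,d,st,P=snap("wrist","w12")
heldbar(d)
comps(P,d,24,36,400,(300,590,-50,420))
plan([494.5,21.5,45],180)
p,d,st,P=snap("scene","s12")
comps(P,d,24,38,200,(300,600,-100,420))
E
```

```text
t: 24.8
position: [463.7, 198.0, 34.2]
orientation: [[-0.923, 0.001, 0.384], [-0.384, 0.0, -0.923], [-0.001, -1.0, 0.0]]
contact_force: [-0.9, -0.8, 7.0]
opening: 0.216
t: 25.3
position: [464.5, 198.2, 115.3]
orientation: [[-0.923, 0.003, 0.384], [-0.384, 0.001, -0.923], [-0.004, -1.0, 0.0]]
contact_force: [-0.1, -1.1, -3.9]
opening: 0.214
held bar: tip tool x -71.2, z mean -0.4, top y=-9.6 slope -1.10 deg (array([-43.2,  -0. ]), array([56.3, 28. ]), 0.1)
[142. 134.] 8019 (array([470.5, 323.6]), array([146.4,  47. ]), -5.6) z [28.5 31.5 33.4]
[260. 163.] 1415 (array([488.6, 208.5]), array([85.4, 46.1]), 22.6) z [27.9 29.  30.1]
[437. 216.] 5120 (array([504.3,  22.5]), array([124.6,  48.4]), -0.5) z [27.2 32.  33.6]
[ 29. 223.] 683 (array([343.9, 407.7]), array([43.8, 16.7]), 50.2) z [25.1 32.9 35.7]
t 25.4 pos [463.7 198.  114. ] yaw -157.40 F [-0.5 -0.5 -4. ] open 0.215 | shift tool [ 39.5  68.9 174.7] | ry 22.6 then shift [-30.8  69.  176.5]
[267. 186.] 766 (array([492.8,  21.8]), array([147. ,  47.6]), -0.4) z [27.5 32.4 36.1]
[321. 224.] 432 (array([479.1, 204. ]), array([107.5,  45.9]), 22.6) z [26.5 29.8 33. ]
[414. 221.] 281 (array([314.2, 395.7]), array([96.7, 46.6]), 49.5) z [26.3 35.3 37.8]
[360. 245.] 927 (array([469.8, 322.6]), array([147.7,  45.9]), -5.1) z [28.2 32.2 35.8]
```

View pics/s12.png

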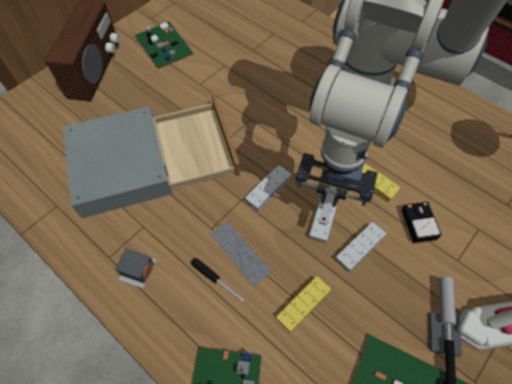

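```bash
python3 -m jog '[[10,0,44,0,0,0,1],[10,0,44,0,0,0,1],[10,0,44,0,0,0,1],[9.5,0,43,0,0,0,1],[0,0,0,0,10,0,1],[0,0,0,0,10,0,1],[0,0,0,0,2.6,0,1],[0,0,0,0,0,0,1]]'
python3 - <<'E'
from h import *
p,d,st,P=snap("wrist","w13")
heldbar(d)
comps(P,d,24,36,400,(300,590,-100,220))
plan([495,21.8,42],180)
E
```

```text
t: 26.4
position: [493.4, 21.2, 112.5]
orientation: [[-1.0, -0.002, 0.0], [-0.0, 0.0, -1.0], [0.002, -1.0, -0.0]]
contact_force: [0.4, 0.5, -3.3]
opening: 0.214
held bar: tip tool x -71.3, z mean 0.1, top y=-9.6 slope -1.08 deg (array([-43.2,   0.1]), array([56.4, 27.9]), -0.2)
[260. 129.] 731 (array([555.3,  21.8]), array([46.1, 22.6]), 89.8) z [28.  29.5 31.2]
[240. 179.] 548 (array([510.8,  41.2]), array([63.4,  8.1]), -0.9) z [30.7 32.4 33.6]
[280. 178.] 455 (array([510.8,   2.3]), array([62.6,  6.8]), 0.8) z [30.6 32.3 33.6]
[ 89. 216.] 4477 (array([467.9, 199. ]), array([132.1,  48.2]), 22.0) z [26.7 28.8 29.9]
t 26.4 pos [493.6  21.2 112.7] yaw -179.93 F [ 0.  -0.  -2.6] open 0.213 | shift tool [-1.5 70.7 -0.6] | ry 0.1 then shift [-1.4 70.7 -0.6]
```

```bash
python3 -m jog '[[-2.3,30,-0.6,0,0,0,1],[0,30,0,0,0,0,1],[0,12,0,0,0,0,1],[0,2,0,0,0,0,1],[0,0,0,0,0,0,1]]'
python3 -m jog '[[0,1.5,0,0,0,0,1],[0,0,0,0,0,0,1]]'
python3 -m jog '[[0,1,0,0,0,0,1],[0,0,0,0,0,0,1]]'
```

```text
t: 27.08
position: [496.9, 21.8, 40.2]
orientation: [[-1.0, 0.001, 0.0], [-0.0, -0.0, -1.0], [-0.001, -1.0, 0.0]]
contact_force: [0.2, -0.7, -2.6]
opening: 0.216
t: 27.32
position: [496.7, 21.7, 38.6]
orientation: [[-1.0, 0.001, 0.0], [-0.0, -0.0, -1.0], [-0.001, -1.0, 0.0]]
contact_force: [-0.7, -0.1, -3.1]
opening: 0.215
t: 27.58
position: [496.8, 21.7, 37.8]
orientation: [[-1.0, 0.001, 0.0], [-0.0, -0.0, -1.0], [-0.001, -1.0, 0.0]]
contact_force: [-1.7, -0.0, 10.5]
opening: 0.216
```

Contact at 37.8, the bent height. Releasing, and positioning to press the hole end.

```bash
python3 -m jog '[[0,-0.5,0,0,0,0,1],[0,0,0,0,0,0,0.5],[0,0,0,0,0,0,0.5],[0,0,0,0,0,0,0.5],[0,-20,0,0,0,0,0.5],[0,-18,0,0,0,0,1],[0,0,0,0,0,0,1]]'
python3 - <<'E'
from h import *
p,d,st,P=snap("wrist","w14")
comps(P,d,38,60,50,(380,590,-70,100))
plan([0,0,0])
E
python3 -m jog '[[-27,0,0,0,0,0,1],[-27,0,0,0,0,0,1],[0,15,0,0,0,0,1],[0,0,0,0,0,0,1]]'
```

```text
t: 28.45
position: [497.2, 21.7, 76.5]
orientation: [[-1.0, 0.002, 0.0], [-0.0, -0.0, -1.0], [-0.002, -1.0, 0.0]]
contact_force: [-1.0, -0.3, 0.3]
opening: 0.311
[260. 193.] 3486 (array([512.3,  22. ]), array([112.,  20.]), 0.0) z [43.  45.7 48.6]
[260. 290.] 118 (array([431.9,  21.9]), array([19.9,  5.7]), 88.9) z [48.8 49.9 50.9]
t 28.5 pos [496.8  21.7  75.8] yaw -180.00 F [-0.2  0.3  0.2] open 0.271 | shift tool [496.8  75.3  21.7]
t: 29.0
position: [548.5, 21.9, 58.8]
orientation: [[-1.0, -0.004, 0.0], [-0.0, 0.0, -1.0], [0.004, -1.0, -0.0]]
contact_force: [-0.1, -0.5, -1.0]
opening: 0.007
```

```bash
python3 -m jog '[[0,7,0,0,0,0,1],[0,5,0,0,0,0,1],[0,2.5,0,0,0,0,1],[0,0,0,0,0,0,1]]'
python3 -m jog '[[0,1,0,0,0,0,1],[0,0,0,0,0,0,1]]'
python3 -m jog '[[0,0.5,0,0,0,0,1],[0,0,0,0,0,0,1]]'
```

```text
t: 29.5
position: [550.4, 21.8, 46.1]
orientation: [[-1.0, -0.0, 0.0], [-0.0, 0.0, -1.0], [0.0, -1.0, -0.0]]
contact_force: [0.2, -0.4, -0.3]
opening: 0.005
t: 29.75
position: [550.6, 21.7, 45.7]
orientation: [[-1.0, 0.0, 0.0], [-0.0, -0.0, -1.0], [-0.0, -1.0, 0.0]]
contact_force: [-2.1, -0.0, 8.1]
opening: 0.007
t: 30.0
position: [550.6, 21.7, 45.5]
orientation: [[-1.0, 0.001, 0.0], [-0.0, -0.0, -1.0], [-0.001, -1.0, 0.0]]
contact_force: [-3.8, -0.9, 15.5]
opening: 0.005
```

```bash
python3 -m jog '[[0,-10,0,0,0,0,1],[0,-16,0,0,0,0,1],[55,0,0,0,0,0,1],[54,0,0,0,0,0,1],[0,13,0,0,0,0,1],[0,6,0,0,0,0,1],[0,3,0,0,0,0,1],[0,0,0,0,0,0,1]]'
python3 -m jog '[[0,2,0,0,0,0,1],[0,2,0,0,0,0,1],[0,0,0,0,0,0,1]]'
```

```text
t: 31.0
position: [442.3, 21.7, 48.6]
orientation: [[-1.0, 0.0, 0.0], [-0.0, -0.0, -1.0], [-0.0, -1.0, 0.0]]
contact_force: [0.1, 1.0, 0.3]
opening: 0.001
t: 31.38
position: [441.8, 21.7, 45.6]
orientation: [[-1.0, 0.001, 0.0], [-0.0, -0.0, -1.0], [-0.001, -1.0, 0.0]]
contact_force: [-5.7, -0.3, 30.9]
opening: 0.001
```

Right rocks as well: the plain end went from ~50 down to 45.6. Taking the bar back.

```bash
python3 -m jog '[[0,-10,0,0,0,0,1],[0,-20,0,0,0,0,0.5],[-27,0,0,0,0,0,0.5],[-27.5,0,0,0,0,0,0.5],[0,0,0,0,0,0,0.5]]'
python3 - <<'E'
from h import *
p,d,st,P=snap("wrist","w15")
comps(P,d,38,60,50,(380,590,-70,100))
plan([497,22,37.5],180)
E
```

```text
t: 32.0
position: [498.0, 21.7, 74.9]
orientation: [[-1.0, 0.002, 0.0], [-0.0, -0.0, -1.0], [-0.002, -1.0, 0.0]]
contact_force: [-0.3, -0.3, -0.6]
opening: 0.412
[260. 194.] 3491 (array([513.6,  22. ]), array([109.7,  20.1]), -0.0) z [42.9 45.6 48.6]
[261. 291.] 163 (array([433.1,  21.9]), array([19.7,  7.5]), -89.4) z [49.1 50.1 51. ]
t 32.0 pos [496.3  21.7  74.6] yaw -180.00 F [-0.4  0.  -0.6] open 0.459 | shift tool [-0.7 37.1 -0.3] | ry 0.0 then shift [-0.7 37.1 -0.3]
```

```bash
python3 -m jog '[[-1.5,18,0,0,0,-3.3,0.5],[0,15,0,0,0,0,0.5],[0,4,0,0,0,0,0.5],[0,0,0,0,0,0,1],[0,0,0,0,0,0,1],[0,0,0,0,0,0,1],[0,0,0,0,0,0,1],[0,0,0,0,0,0,1]]'
python3 -m jog '[[0,-20,0,0,0,0,1],[0,-30,0,0,0,3.3,1],[0,-30,0,0,0,0,1],[0,0,0,0,0,0,1]]'
python3 - <<'E'
from h import *
p,d,st,P=snap("wrist","w16")
heldbar(d)
plan([687.6,90,110],260.5)
p,d,st,P=snap("scene","s16")
comps(P,d,1.5,6,200,(560,760,-50,250))
E
```

```text
t: 33.05
position: [496.6, 21.7, 38.1]
orientation: [[-0.998, -0.057, 0.0], [-0.0, -0.0, -1.0], [0.057, -0.998, 0.0]]
contact_force: [-0.8, -0.4, 7.0]
opening: 0.216
t: 33.55
position: [500.3, 21.7, 119.2]
orientation: [[-1.0, 0.004, 0.0], [-0.0, -0.0, -1.0], [-0.004, -1.0, 0.0]]
contact_force: [-0.1, -1.1, -3.2]
opening: 0.219
held bar: tip tool x -71.7, z mean 0.1, top y=-9.5 slope -1.11 deg (array([-43.4,   0. ]), array([56.8, 27.9]), -0.0)
t 33.6 pos [499.6  21.7 117.9] yaw 180.00 F [-0.3 -0.6 -4.2] open 0.217 | shift tool [-188.     8.2  -68.3] | ry -80.5 then shift [-98.4   7.9 174.1]
[240. 253.] 1124 (array([690.5,  92.4]), array([209.4,  80.9]), 78.9) z [1.7 3.4 5.5]
```

```bash
python3 -m jog '[[-47,0,-17,0,0,0,1],[-47,0,-17,0,0,0,1],[-47,0,-17,0,0,0,1],[-47.5,0,-17,0,0,0,1],[0,0,0,0,-10,0,1],[0,0,0,0,-10,0,1],[0,0,0,0,-10,0,1],[0,0,0,0,-10,0,1]]'
python3 -m jog '[[0,0,0,0,-10,0,1],[0,0,0,0,-10,0,1],[0,0,0,0,-10,0,1],[0,0,0,0,-9.5,0,1],[0,0,0,0,0,0,1]]'
python3 - <<'E'
from h import *
p,d,st,P=snap("wrist","w17")
heldbar(d)
plan([688.5,90,12],260)
E
```

```text
t: 34.65
position: [687.0, 89.7, 115.2]
orientation: [[-0.762, -0.003, 0.647], [-0.647, -0.0, -0.762], [0.002, -1.0, -0.002]]
contact_force: [0.1, 0.1, -3.4]
opening: 0.214
t: 35.28
position: [687.0, 89.7, 115.6]
orientation: [[-0.183, -0.003, 0.983], [-0.983, -0.0, -0.183], [0.001, -1.0, -0.003]]
contact_force: [0.0, -0.7, -3.8]
opening: 0.211
held bar: tip tool x -71.4, z mean -0.3, top y=-9.6 slope -1.17 deg (array([-43.2,   0. ]), array([56.5, 28. ]), 0.0)
t 35.3 pos [687.2  89.7 115.9] yaw -100.72 F [ 0.3  0.2 -3.3] open 0.214 | shift tool [ -0.6 103.9   1.5] | ry -0.7 then shift [ -0.5 103.9   1.3]
```

View pics/w17.png

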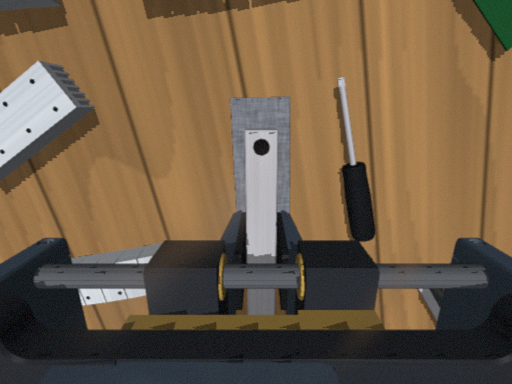

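Bar is centred over the felt along the same axis. Lowering.

```bash
python3 -m jog '[[0,40,1,0,0,0,1],[0,40,0,0,0,0,1],[0,20,0,0,0,0,1],[0,6,0,0,0,0,1],[0,0,0,0,0,0,1]]'
python3 -m jog '[[0,1.5,0,0,0,0,1],[0,1,0,0,0,0,1],[0,0,0,0,0,0,1]]'
```

```text
t: 35.95
position: [689.3, 89.6, 12.2]
orientation: [[-0.183, 0.001, 0.983], [-0.983, 0.0, -0.183], [-0.0, -1.0, 0.001]]
contact_force: [0.3, -0.2, -2.6]
opening: 0.216
t: 36.33
position: [688.9, 89.6, 9.5]
orientation: [[-0.182, 0.001, 0.983], [-0.983, 0.0, -0.182], [-0.0, -1.0, 0.001]]
contact_force: [-0.1, -0.1, -3.4]
opening: 0.219
```

```bash
python3 -m jog '[[0,1.5,0,0,0,0,1],[0,0.5,0,0,0,0,1],[0,0,0,0,0,0,1]]'
python3 -m jog '[[0,0.7,0,0,0,0,1],[0,0,0,0,0,0,1]]'
```

```text
t: 36.7
position: [688.8, 89.5, 7.4]
orientation: [[-0.182, 0.0, 0.983], [-0.983, -0.0, -0.182], [0.0, -1.0, 0.0]]
contact_force: [-1.5, -0.1, 3.1]
opening: 0.216
t: 36.95
position: [688.8, 89.6, 7.3]
orientation: [[-0.182, 0.0, 0.983], [-0.983, -0.0, -0.182], [-0.0, -1.0, 0.0]]
contact_force: [-6.0, 0.0, 13.9]
opening: 0.217
```

```bash
python3 -m jog '[[0,-0.7,0,0,0,0,1],[0,0,0,0,0,0,0.5],[0,0,0,0,0,0,0.5],[0,0,0,0,0,0,0.5],[0,-30,0,0,0,0,0.3],[0,-40,0,0,0,0,0.3],[0,-40,0,0,0,0,0.3],[0,0,0,0,0,0,0.3]]'
python3 - <<'E'
from h import *
p,d,st,P=snap("wrist","w18")
comps(P,d,9,24,300,(600,750,0,200));comps(P,d,1.5,6,300,(600,750,-50,200))
plan([463.8,198,110],202.6)
for n in("scene","side"):
    p,d,st,P=snap(n,n+"18")
    print(n);comps(P,d,24,38,300,(300,600,-100,420))
    u=np.array([np.cos(np.radians(-32)),np.sin(np.radians(-32))])
    reg=(P[...,0]>350)&(P[...,0]<700)&(P[...,1]>-450)&(P[...,1]<-50)&(d>0)
    for lo,hi,nm in((6,14,"floor"),(62,72,"fronttop"),(73,81,"unit top"),(32,40,"side walls")):
        q=P[reg&(P[...,2]>lo)&(P[...,2]<hi)]
        if nm=="unit top": q=P[(d>0)&(P[...,0]>450)&(P[...,0]<900)&(P[...,1]>-600)&(P[...,1]<-50)&(P[...,2]>lo)&(P[...,2]<hi)]
        print(nm,len(q),rect(q),np.median(q[:,2]).round(1))
E
```

```text
t: 37.95
position: [690.7, 89.7, 120.6]
orientation: [[-0.182, 0.006, 0.983], [-0.983, 0.0, -0.182], [-0.001, -1.0, 0.006]]
contact_force: [-0.1, -0.2, -0.7]
opening: 0.699
[258. 183.] 2381 (array([689. ,  91.4]), array([139.2,  20.1]), 79.5) z [14.8 16.1 17.1]
[257. 178.] 5191 (array([687.5,  88.6]), array([189.6,  59.6]), 80.9) z [1.6 2.2 3.3]
t 38.0 pos [689.6  89.6 118.5] yaw -100.50 F [-0.   0.5  0.2] open 0.696 | shift tool [ -65.4    7.9 -241.8] | ry 56.9 then shift [ 166.8    8.5 -186.8]
scene
[276. 179.] 377 (array([464.8,  22.8]), array([90.6, 46.4]), 2.1) z [27.5 32.6 36.7]
[324. 216.] 792 (array([462.4, 197.1]), array([144.3,  46. ]), 22.6) z [26.4 30.1 33. ]
[360. 245.] 930 (array([469.4, 322.3]), array([146.8,  46.2]), -5.4) z [28.2 32.3 36. ]
floor 1349 (array([ 562.9, -272.2]), array([407.1, 145.1]), 48.4) 10.2
fronttop 69 (array([ 567.6, -348.5]), array([355.4, 231.4]), 20.5) 69.7
unit top 7013 (array([ 721.2, -367.7]), array([284.5, 260.7]), 58.9) 76.3
side walls 276 (array([ 567.1, -267.6]), array([281. , 127.8]), 55.2) 36.0
side
[265. 207.] 447 (array([495.8,  24.4]), array([145. ,  56.3]), 0.2) z [25.4 29.2 32.8]
[264. 244.] 559 (array([465.4, 198.8]), array([141.2,  53.5]), 22.4) z [24.6 27.  29.6]
[254. 274.] 771 (array([473.1, 325.2]), array([146.3,  52.9]), -5.0) z [25.6 29.7 32.9]
floor 968 (array([ 557.7, -264.7]), array([286.6, 281.1]), -31.4) 8.1
fronttop 414 (array([ 585.1, -283.1]), array([356.2, 280.4]), -32.7) 69.5
unit top 807 (array([ 722. , -361.1]), array([279.6, 266.9]), 59.7) 74.3
side walls 260 (array([ 544.4, -256.7]), array([284., 256.]), 58.3) 34.3
```

View pics/w18.png

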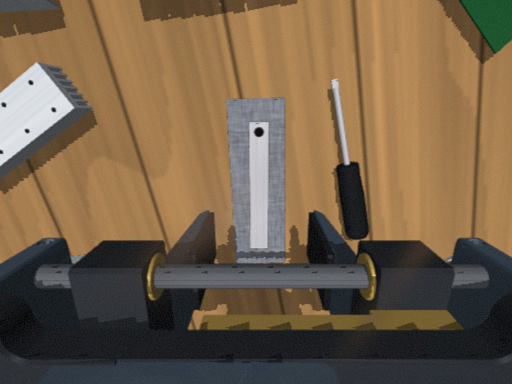

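Bar lies flat on the felt (689,91 against felt 687.5,88.6). Now fetching the middle sink.

```bash
python3 -m jog '[[-13,0,-48.3,0,0,0,0.2],[-13,0,-48.3,0,0,0,0.2],[-13,0,-48.3,0,0,0,0.2],[-13,0,-48.3,0,0,0,0.2],[-13,0,-48.3,0,0,0,0.2],[0,0,0,0,10,0,0.2],[0,0,0,0,10,0,0.2],[0,0,0,0,10,0,0.2]]'
python3 -m jog '[[0,0,0,0,10,0,0.2],[0,0,0,0,10,0,0.2],[0,0,0,0,6.9,0,0.2],[0,0,0,0,0,0,0.2]]'
python3 - <<'E'
from h import *
p,d,st,P=snap("wrist","w19")
comps(P,d,24,36,400,(380,570,100,420))
plan([463.8,198,9],202.6)
E
```

```text
t: 39.1
position: [462.4, 197.4, 116.2]
orientation: [[-0.654, -0.002, 0.757], [-0.757, -0.001, -0.654], [0.002, -1.0, -0.001]]
contact_force: [-0.3, -0.9, -0.3]
opening: 0.8
t: 39.6
position: [462.6, 197.3, 116.3]
orientation: [[-0.923, -0.002, 0.385], [-0.385, -0.0, -0.923], [0.002, -1.0, -0.0]]
contact_force: [0.5, 0.2, 0.1]
opening: 0.801
[142. 131.] 8048 (array([470.7, 323.6]), array([146. ,  47.2]), -5.7) z [28.5 31.5 33.4]
[260. 187.] 6185 (array([463.5, 198.2]), array([139.8,  46.1]), 22.5) z [27.9 29.  30.1]
t 39.6 pos [462.7 197.3 116.4] yaw -157.24 F [-0.5  0.3  0. ] open 0.802 | shift tool [ -1.5 107.4  -0.2] | ry 0.2 then shift [ -1.3 107.4  -0.2]
```

View pics/w19.png

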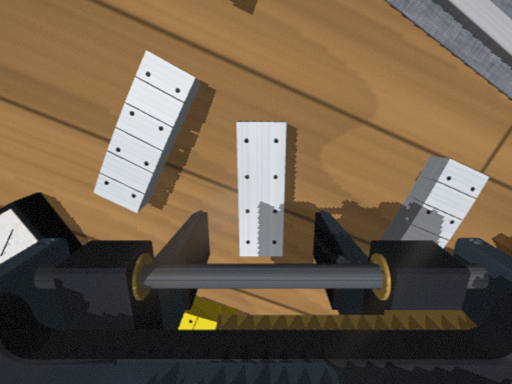

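```bash
python3 -m jog '[[-1.3,35,0,0,0.2,0,0.2],[0,35,0,0,0,0,0.2],[0,25,0,0,0,0,0.2],[0,12,0,0,0,0,0.2],[0,0,0,0,0,0,0.2]]'
python3 -m jog '[[0,0,0,0,0,0,1],[0,0,0,0,0,0,1],[0,0,0,0,0,0,1],[0,0,0,0,0,0,1],[0,0,0,0,0,0,1]]'
python3 -m jog '[[0,-20,0,0,0,0,1],[0,-40,0,0,0,0,1],[0,-50,0,0,0,0,1],[0,-30,0,0,0,0,1],[0,0,0,0,0,0,1]]'
python3 - <<'E'
from h import *
p,d,st,P=snap("wrist","w20")
plan([522,-243,150],238.8)
E
```

```text
t: 40.28
position: [464.0, 197.9, 9.7]
orientation: [[-0.924, -0.001, 0.382], [-0.382, -0.0, -0.924], [0.001, -1.0, -0.0]]
contact_force: [0.6, 0.4, -0.8]
opening: 0.799
t: 40.9
position: [464.7, 198.1, 10.7]
orientation: [[-0.925, 0.001, 0.381], [-0.381, 0.0, -0.925], [-0.001, -1.0, 0.0]]
contact_force: [-1.5, 0.2, 9.4]
opening: 0.497
t: 41.52
position: [465.4, 198.3, 152.1]
orientation: [[-0.924, 0.004, 0.381], [-0.381, 0.001, -0.925], [-0.004, -1.0, 0.0]]
contact_force: [0.7, 0.3, -2.2]
opening: 0.502
t 41.6 pos [464.6 198.1 150.5] yaw -157.60 F [-0.6 -0.5 -2.7] open 0.502 | shift tool [1.150e+02 4.000e-01 4.297e+02] | ry -36.4 then shift [347.5   0.5 277.6]
```

View pics/w20.png

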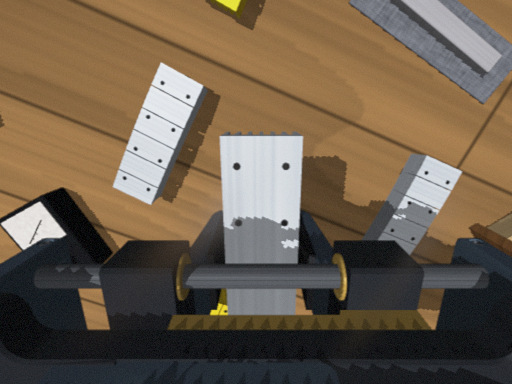

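```bash
python3 -m jog '[[11.5,0,43,0,0,0,1],[11.5,0,43,0,0,0,1],[11.5,0,43,0,0,0,1],[11.5,0,43,0,0,0,1],[11.5,0,43,0,0,0,1],[11.5,0,43,0,0,0,1],[11.5,0,43,0,0,0,1],[11.5,0,43,0,0,0,1]]'
python3 -m jog '[[11.5,0,43,0,0,0,1],[11.5,0,43,0,0,0,1],[0,0,0,0,-10,0,1],[0,0,0,0,-10,0,1],[0,0,0,0,-10,0,1],[0,0,0,0,-6.4,0,1],[0,0,0,0,0,0,1]]'
python3 - <<'E'
from h import *
p,d,st,P=snap("wrist","w21")
plan([522,-243,22],238.8)
p,d,st,P=snap("scene","s21")
E
```

```text
t: 42.58
position: [509.5, -156.3, 148.3]
orientation: [[-0.925, -0.002, 0.381], [-0.381, 0.001, -0.925], [0.002, -1.0, -0.002]]
contact_force: [1.1, 0.2, -1.4]
opening: 0.502
t: 43.45
position: [521.1, -243.0, 148.4]
orientation: [[-0.519, -0.002, 0.855], [-0.855, 0.001, -0.519], [0.0, -1.0, -0.003]]
contact_force: [0.3, -0.2, -2.4]
opening: 0.504
t 43.5 pos [ 521.3 -243.1  148.8] yaw -121.35 F [ 0.2  0.6 -2.6] open 0.500 | shift tool [ -0.4 126.8   0.8] | ry -0.2 then shift [ -0.4 126.8   0.6]
```

View pics/w21.png

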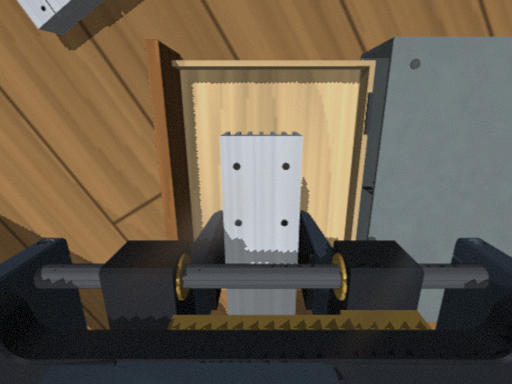

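View pics/s21.png

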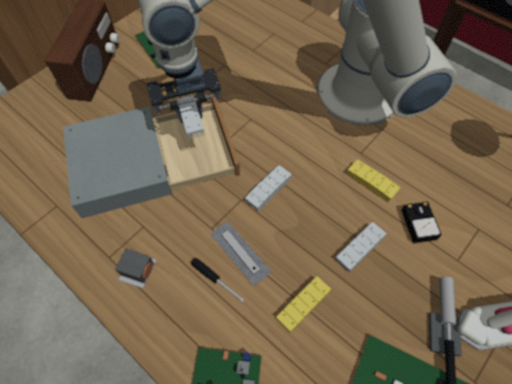

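```bash
python3 - <<'E'
from h import *
z=np.load("pics/w21.npz");st=r.get_state();d=z["d"];P=cloud("wrist",d,st)
Q=(P-st["position"])@st["orientation"]
def s(u,v): print((u,v),"world",P[v,u].round(0),"tool",Q[v,u].round(0))
for u,v in((270,63),(270,75),(270,95),(152,140),(166,150),(180,150),(198,150),(350,150),(362,150),(372,150),(400,150),(262,140),(300,140)): s(u,v)
E
```

```text
(270, 63) world [ 594. -141.   35.] tool [-125.  114.    9.]
(270, 75) world [ 590. -149.   10.] tool [-117.  139.   10.]
(270, 95) world [ 580. -166.   10.] tool [-97. 139.  10.]
(152, 140) world [ 437. -136.   -0.] tool [ -47.  149. -127.]
(166, 150) world [ 470. -158.   67.] tool [-46.  82. -88.]
(180, 150) world [ 469. -164.   31.] tool [-40. 118. -86.]
(198, 150) world [ 479. -174.   10.] tool [-37. 139. -72.]
(350, 150) world [ 628. -265.    9.] tool [-37. 140. 103.]
(362, 150) world [ 634. -263.   35.] tool [-41. 114. 106.]
(372, 150) world [ 651. -279.    4.] tool [-36. 145. 130.]
(400, 150) world [ 653. -268.   76.] tool [-47.  73. 125.]
(262, 140) world [ 557. -187.  167.] tool [-66. -18.   1.]
(300, 140) world [ 575. -198.  167.] tool [-66. -18.  22.]
```

```bash
python3 -m jog '[[0,40,0,0,0,0,1],[0,40,0,0,0,0,1],[0,30,0,0,0,0,1],[0,13,0,0,0,0,1],[0,2,0,0,0,0,1],[0,0,0,0,0,0,1]]'
python3 -m jog '[[0,1,0,0,0,0,1],[0,1,0,0,0,0,1],[0,0,0,0,0,0,1]]'
```

```text
t: 44.3
position: [522.4, -243.7, 25.9]
orientation: [[-0.518, 0.001, 0.855], [-0.855, -0.001, -0.518], [-0.0, -1.0, 0.001]]
contact_force: [0.5, 0.3, -3.0]
opening: 0.501
t: 44.68
position: [522.0, -243.4, 23.3]
orientation: [[-0.518, 0.0, 0.855], [-0.855, -0.0, -0.518], [-0.0, -1.0, 0.0]]
contact_force: [-0.6, -0.3, -2.5]
opening: 0.5
```

```bash
python3 -m jog '[[0,1.2,0,0,0,0,1],[0,0.8,0,0,0,0,1],[0,0,0,0,0,0,1]]'
python3 -m jog '[[0,0.8,0,0,0,0,1],[0,0,0,0,0,0,1]]'
```

```text
t: 45.05
position: [521.8, -243.4, 21.0]
orientation: [[-0.518, -0.0, 0.855], [-0.855, 0.0, -0.518], [-0.0, -1.0, -0.0]]
contact_force: [-0.2, 0.4, -3.2]
opening: 0.503
t: 45.3
position: [522.2, -243.6, 20.6]
orientation: [[-0.518, 0.001, 0.855], [-0.855, -0.0, -0.518], [-0.0, -1.0, 0.001]]
contact_force: [-0.6, -0.8, 4.3]
opening: 0.504
```

```bash
python3 -m jog '[[0,0,0,0,0,0,0.3],[0,0,0,0,0,0,0.3],[0,0,0,0,0,0,0.3],[0,-20,0,0,0,0,0.3],[0,-40,0,0,0,0,0.3],[0,-40,0,0,0,0,0.3],[0,-40,0,0,0,0,0.3],[0,0,0,0,0,0,0.3]]'
python3 - <<'E'
from h import *
p,d,st,P=snap("wrist","w22")
plan([0,0,0])
comps(P,d,34,45,200,(350,700,-450,-50))
p,d,st,P=snap("scene","s22")
comps(P,d,24,38,300,(300,600,-50,420))
E
```

```text
t: 46.3
position: [523.3, -244.2, 163.2]
orientation: [[-0.518, 0.005, 0.855], [-0.855, -0.003, -0.518], [-0.0, -1.0, 0.005]]
contact_force: [-0.1, -0.5, -0.2]
opening: 0.697
t 46.4 pos [ 522.4 -243.7  161.4] yaw -121.20 F [ 0.2 -0.8 -1.2] open 0.703 | shift tool [  62.2  160.  -573.5]
[279. 113.] 2314 (array([ 547.3, -221.4]), array([206.5, 200.5]), -34.5) z [34.2 35.5 42.7]
[259. 180.] 4850 (array([ 521.5, -244.4]), array([140.2,  46.1]), 58.8) z [37.9 39.  40.2]
[267. 186.] 763 (array([492.1,  20.8]), array([147.8,  48.7]), -0.7) z [28.  32.4 36.1]
[360. 245.] 932 (array([469.5, 322.6]), array([148.1,  46. ]), -5.2) z [28.2 32.4 35.8]
```

View pics/w22.png

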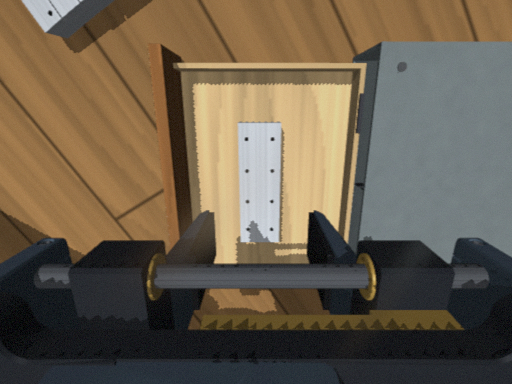

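View pics/s22.png

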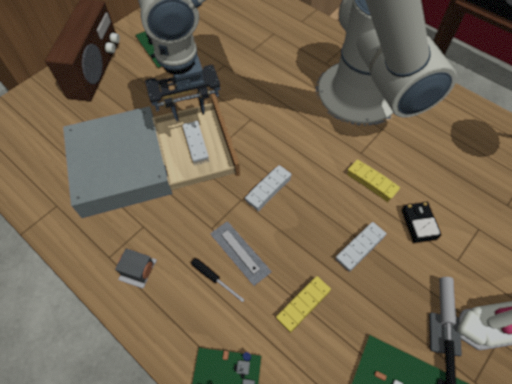

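Sink is flat in the drawer at px (260,182) of the wrist view, and the others haven't moved. Next I go in front of the drawer front, with fingers shut, and push.

```bash
python3 -m jog '[[0,0,-40,0,0,0,1],[0,0,-40,0,0,0,1],[0,0,-40,0,0,0,1],[0,0,-25,0,0,0,1],[0,0,0,0,0,0,1]]'
python3 - <<'E'
from h import *
p,d,st,P=snap("wrist","w23")
Q=(P-st["position"])@st["orientation"]
plan([0,0,0])
m=(P[...,2]>60)&(P[...,2]<72)&(abs(Q[...,2])<120)&(d>0)&(Q[...,0]<-20)
print(m.sum(),rect(P[m]),np.percentile(Q[m][:,2],[2,98]),np.percentile(Q[m][:,0],[2,98]))
E
```

```text
t: 47.02
position: [395.8, -167.0, 159.4]
orientation: [[-0.518, -0.003, 0.855], [-0.855, 0.002, -0.518], [0.0, -1.0, -0.003]]
contact_force: [0.5, 0.4, -0.7]
opening: 0.186
t 47.1 pos [ 397.2 -167.9  159.6] yaw -121.20 F [ 0.5 -0.4  0.1] open 0.142 | shift tool [  62.1  160.3 -426.5]
1860 (array([ 483.7, -127.4]), array([118.5,  12.4]), 58.7) [48.89694312 60.59648301] [-136.46758207  -22.84525908]
```

View pics/w23.png

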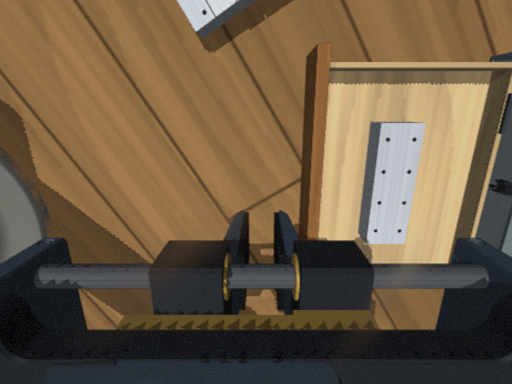

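```bash
python3 -m jog '[[2,40,0,0,0,0,1],[0,40,0,0,0,0,1],[0,30,0,0,0,0,1],[0,0,12,0,0,0,1],[0,0,10,0,0,0,1],[0,0,6,0,0,0,1],[0,0,0,0,0,0,1]]'
python3 -m jog '[[0,0,6,0,0,0,1],[0,0,6,0,0,0,1],[0,0,6,0,0,0,1],[0,0,6,0,0,0,1],[0,0,6,0,0,0,1],[0,0,6,0,0,0,1],[0,0,6,0,0,0,1]]'
```

```text
t: 47.95
position: [421.7, -185.1, 51.1]
orientation: [[-0.518, 0.002, 0.855], [-0.855, -0.001, -0.518], [-0.0, -1.0, 0.002]]
contact_force: [0.3, 0.1, -0.2]
opening: 0.001
t: 48.82
position: [457.0, -206.5, 50.3]
orientation: [[-0.518, -0.0, 0.855], [-0.855, 0.0, -0.518], [-0.0, -1.0, -0.0]]
contact_force: [-2.2, 0.8, 1.2]
opening: 0.003
```

```bash
python3 -m jog '[[0,0,8,0,0,0,1],[0,0,8,0,0,0,1],[0,0,8,0,0,0,1],[0,0,8,0,0,0,1],[0,0,8,0,0,0,1],[0,0,8,0,0,0,1],[0,0,8,0,0,0,1],[0,0,8,0,0,0,1]]'
python3 -m jog '[[0,0,8,0,0,0,1],[0,0,8,0,0,0,1],[0,0,8,0,0,0,1],[0,0,8,0,0,0,1],[0,0,6,0,0,0,1],[0,0,6,0,0,0,1],[0,0,0,0,0,0,1]]'
python3 - <<'E'
from h import *
p,d,st,P=snap("scene","s24");plan([0,0,0])
p,d,st,P=snap("wrist","w24")
E
```

```text
t: 49.82
position: [511.9, -239.7, 50.3]
orientation: [[-0.518, -0.0, 0.855], [-0.855, -0.0, -0.518], [0.0, -1.0, -0.0]]
contact_force: [-1.3, 1.0, 0.2]
opening: 0.003
t: 50.7
position: [549.6, -262.5, 50.3]
orientation: [[-0.518, 0.001, 0.855], [-0.855, -0.0, -0.518], [-0.0, -1.0, 0.001]]
contact_force: [0.0, 0.0, -1.1]
opening: 0.007
t 50.8 pos [ 549.3 -262.3   50.3] yaw -121.20 F [ 0.2 -0.4 -0. ] open 0.000 | shift tool [  60.2   50.  -605.8]
```

View pics/s24.png

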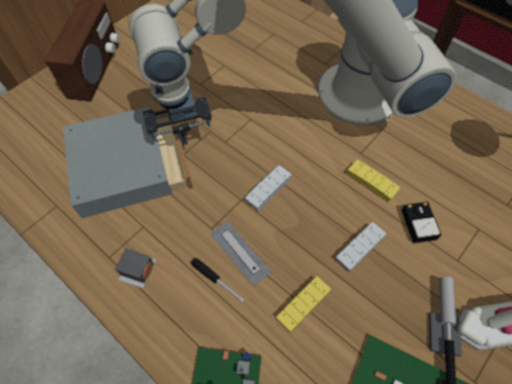

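View pics/w24.png

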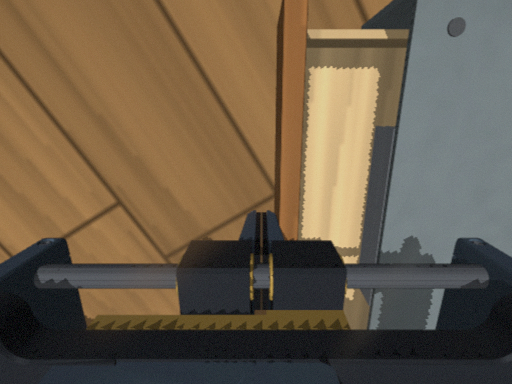

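```bash
python3 -m jog '[[0,0,6,0,0,0,1],[0,0,6,0,0,0,1],[0,0,6,0,0,0,1],[0,0,6,0,0,0,1],[0,0,6,0,0,0,1],[0,0,6,0,0,0,1],[0,0,0,0,0,0,1]]'
python3 -m jog '[[0,0,5,0,0,0,1],[0,0,5,0,0,0,1],[0,0,5,0,0,0,1],[0,0,5,0,0,0,1],[0,0,0,0,0,0,1]]'
python3 -c "
from h import *
p,d,st,P=snap('side','sd25');p,d,st,P=snap('wrist','w25')
Q=(P-st['position'])@st['orientation']
for nm,a,b in(('front',62,72),('top',73,80)):
    m=(P[...,2]>a)&(P[...,2]<b)&(d>0)&(Q[...,0]<-30)&(abs(Q[...,2])<150)
    print(nm,m.sum(),np.percentile(Q[m][:,2],[2,98]) if m.sum() else '')
"
```

```text
t: 51.68
position: [579.6, -280.7, 50.2]
orientation: [[-0.518, -0.001, 0.855], [-0.855, 0.001, -0.518], [-0.0, -1.0, -0.001]]
contact_force: [-3.1, 1.4, 1.6]
opening: 0.005
t: 52.3
position: [591.2, -287.6, 49.9]
orientation: [[-0.518, -0.011, 0.855], [-0.856, 0.007, -0.518], [0.0, -1.0, -0.013]]
contact_force: [-35.9, 19.3, 30.4]
opening: 0.004
front 4622 [10.06737549 21.87423854]
top 42612 [ 24.60378372 129.64913536]
```

View pics/w25.png

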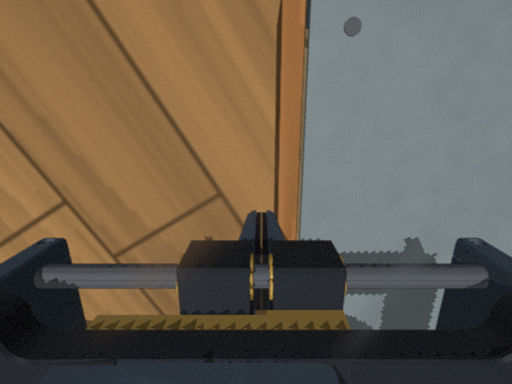

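Drawer hard against its stop. Backing off.

```bash
python3 -m jog '[[0,0,-6,0,0,0,1],[0,0,-12,0,0,0,1],[0,0,-20,0,0,0,1],[0,0,-30,0,0,0,1],[0,0,-40,0,0,0,1],[0,0,0,0,0,0,1],[0,0,0,0,0,0,1]]'
python3 - <<'E'
from h import *
p,d,st,P=snap('wrist','w26')
Q=(P-st['position'])@st['orientation']
for nm,a,b in(('front',62,72),('top',73,80)):
    m=(P[...,2]>a)&(P[...,2]<b)&(d>0)&(Q[...,0]<-30)&(abs(Q[...,2])<200)
    print(nm,m.sum(),np.percentile(Q[m][:,2],[2,98]) if m.sum() else '')
plan([0,0,0])
snap('side','sd26')
E
```

```text
t: 53.28
position: [505.3, -235.7, 50.7]
orientation: [[-0.518, 0.001, 0.855], [-0.855, -0.001, -0.518], [-0.0, -1.0, 0.002]]
contact_force: [0.0, -0.5, 0.4]
opening: 0.006
front 5691 [ 99.9759225  123.84814491]
top 3094 [122.71472096 140.75638799]
t 53.3 pos [ 505.6 -235.9   50.6] yaw -121.20 F [-0.2  0.7 -0.3] open 0.004 | shift tool [  60.2   49.7 -554.7]
```

View pics/w26.png

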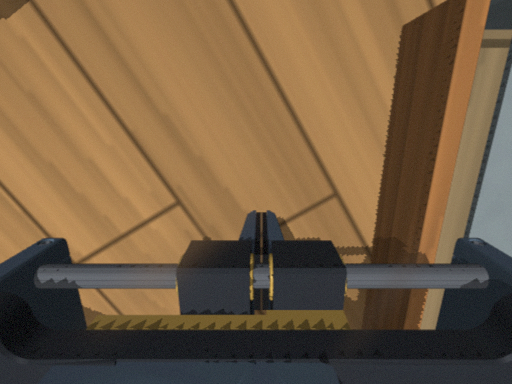

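View pics/sd26.png

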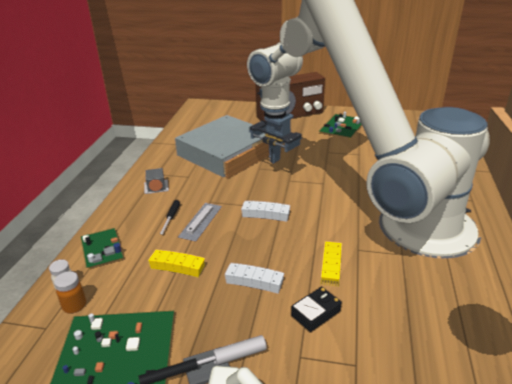

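Front stands 10 mm out from its stopped position. I'll raise the arm, then check again after it has had time to settle.

```bash
python3 -m jog '[[0,-40,-10,0,0,0,0.5],[0,-40,0,0,0,0,0.5],[0,-40,0,0,0,0,0.5],[0,0,0,0,0,0,0.5],[0,0,0,0,0,0,0.5],[0,0,0,0,0,0,0.5],[0,0,0,0,0,0,0.5],[0,0,0,0,0,0,0.5]]'
python3 - <<'E'
from h import *
p,d,st,P=snap('wrist','w27')
Q=(P-st['position'])@st['orientation']
u=np.array([.8554,-.518])
S=P[...,0]*u[0]+P[...,1]*u[1]
lat=P[...,0]*u[1]*-1+P[...,1]*u[0]
z25=np.load('pics/w25.npz')
for nm,a,b in(('front',64,70),('top',74,79)):
    m=(P[...,2]>a)&(P[...,2]<b)&(d>0)&(Q[...,0]<-30)&(Q[...,0]>-120)
    print(nm,m.sum(),np.percentile(S[m],[1,50,99]).round(1),"stop-time outer",round(591.2*u[0]+287.6*.518+10,1))
p,d,st,P=snap('scene','s27')
comps(P,d,24,38,300,(300,720,-50,420));comps(P,d,9,24,200,(600,850,0,200))
E
```

```text
t: 54.38
position: [495.9, -230.0, 169.8]
orientation: [[-0.518, -0.001, 0.855], [-0.855, 0.0, -0.518], [-0.0, -1.0, -0.001]]
contact_force: [-0.1, 0.1, 0.2]
opening: 0.497
front 1275 [654.4 660.  666.4] stop-time outer 664.7
top 10289 [678.2 728.7 785.3] stop-time outer 664.7
[267. 186.] 766 (array([492.2,  21.4]), array([146.8,  48.1]), 0.1) z [27.5 32.4 35.8]
[360. 245.] 924 (array([468.8, 322.6]), array([147.8,  46.1]), -5.1) z [28.5 32.4 35.8]
[309. 297.] 802 (array([668.3, 304.3]), array([106.4,  46.2]), -4.6) z [29.  32.8 36.3]
[240. 252.] 404 (array([688.4,  90.5]), array([141.,  21.]), 79.1) z [12.9 16.7 20.2]
[212. 276.] 285 (array([783.8,  99.3]), array([170.3,  25.9]), -87.3) z [12.4 19.  23.7]
```

View pics/w27.png

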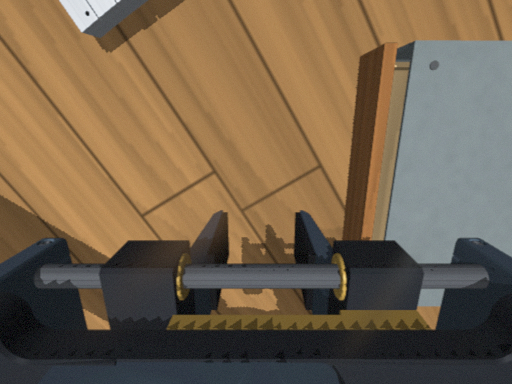

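View pics/s27.png

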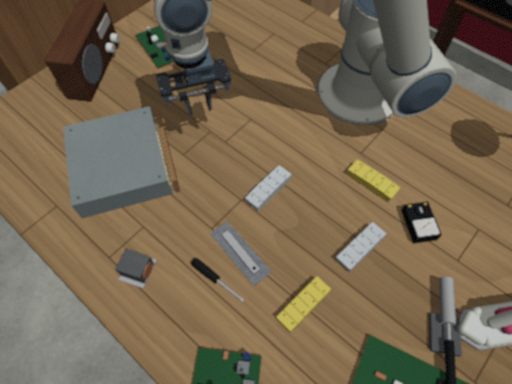

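```bash
python3 -c "
from bench import r
print(r.finish_job())"
```

```text
the job is handed in; nothing more can be done
None
```

I tested all three heat sinks, put the only true one in the drawer, latched the drawer and handed the job in at about 54 s. No verdict was reported.

| Sink | Pressed ends (at least 15 N each) | Result | Where it is now |
|---|---|---|---|
| Left | Each end went down to about 45.5 mm, the unpressed end standing at about 50 mm | Rocks, bent | Left in place |
| Middle | Both ends stayed at about 44 mm | True | Face up on the drawer floor |
| Right | Each end went down to about 45.5 mm, the unpressed end standing at about 50 mm | Rocks, bent | Left in place |

- **Straightedge:** it is flat on the felt, centre within 3 mm of the felt's centre.
- **Drawer:** I pushed it to its stop and let go. The front then stood 10 mm out, and was still there about 1 s later, so it is latched.
- **Other things on the bench:** the last pictures show the two bent sinks where they were, and nothing else looks moved. I measured only the screwdriver, which is where it was.
- **Hard pushes:** pushing the drawer against its stop peaked at about 41 N sideways (about 51 N in all), and one press on the middle sink peaked at 46 N. Both were on the shut fingers, not the arm or gripper body.

No final check failed or disagreed.

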